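Offer the heat sink up to the clamped board's power module

ROBOT

A 6-joint arm with a two-finger parallel gripper is mounted at the origin on the work surface. World frame = base frame: x ahead of the robot, y to its left, z up, the work surface at z = 0. Lengths are in mm, angles in rad, forces in N, time in s.
With the tool pointing down it reaches from about 350 to 875 mm from the base axis. Payload 4.2 kg.
Tool frame: the origin (TCP) lies on the centre line of the jaws, within the pads' length; the fingertips stand 17 mm ahead of it and the grasp point (between the pads) lies 2 mm behind it; z points along the fingers, y is the direction in which the jaws open and shut (so a half turn about z gives the same grasp; the last joint's range is limited). The gripper opens to 87 mm and grips with 3 to 60 N. Pads are 19 mm wide; open, the fingers measure 117 mm over their backs; the gripper's body (75 mm by 190 mm) begins 51 mm behind the grasp point.
Start: joints at [-0.94, 0.385, 0.008, 0, -1.194, -0.259], TCP at [227.072, -582.269, 217.45] pointing down, gripper open.
Joint ranges: [-3.14, 3.14], [-1.21, 2.06], [-1.07, 1.41], [-3.16, 2.05], [-2.99, -0.16], [-3.1, 3.1]. Speed limits (rad/s): [2.79, 2.79, 3.14, 3.14, 3.14, 3.14].

INTERFACE

Orientations are given as a unit quaternion [x, y, z, w].
In Python, from station import manip gives the robot as it stands.
- The arm moves only by the tool apply_moves, never from a script. Its arguments are lists of equal length, an entry for each row: "linear": the shift along the tool's x, y, z in units of 50 mm (1.0 is 50 mm), a list of three; "spin": the turn about the tool's z in units of 8 degrees (1.0 is 8 degrees). In form: {"linear": [[x, y, z], ...], "spin": [spin, ...]}. A call has 1 to 12 rows; each row shifts and turns the commanded pose from where the row before left it, along the tool's axes as they then stand; what a row does not reach is not made up. A row lasts 1/10 s, in which the tool goes at most 50 mm and 8.59 degrees, less where a joint would pass 70% of its speed; a pose out of reach is approached as far as the arm can. A call is refused whole if a number of a shift passes 1 or a number of a turn 1, either way. A call with a gripper value outside its range is refused whole. "claw" is the gripper command: -1 is shut, 1 is fully open, values between are in proportion, set as the call begins (left out, the last holds). The fingers move at their own pace and stop on an object; "grip_force" is the grip in N (left out, the last holds). Time passes only in rows, so rows that do not move let the fingers close. It gives the time, the measured TCP pose, the force and the opening at its end, in the units of the state.
- manip.read_state(): the state, without advancing time (a new reading comes with each control period).
- manip.camera(name): name is "side" or "top" or "wrist"; returns the picture (480x640x3 uint8, blue, green, red); there is no depth.
- manip.camera_info(name): a dict with "vertical_fov" (degrees; the focal length in pixels is half the picture's height over the tangent of half this angle, whatever the lens; pixels are square), "cx", "cy" (the principal point, pixels), "rvec" (rotation vector, rad) and "tvec" (3), from world to camera coordinates, as OpenCV has them. Camera axes: x right, y down, z forward; pixel columns grow to the right and rows downward; lengths in mm; the calibration is good to about 2 mm. A picture is of the moment at which its call begins: read the wrist's pose just before it. camera_info takes no time and is no camera call; for the wrist camera it gives the pose at the moment of the call.
- manip.finish_job(): hands the job in, once; it reports no verdict.
Trained networks look in the newest picture that a camera, given by its name, has taken for a name from the list of things; names that differ only in an ending like _2 or _b are one class to them, and where a whole thing is asked for, a point or a joint stands for the part that bears it (a point fixed in the world has none). Each returns a list of dicts, best first, with "score" (0 to 1); they miss things now and then, are a little off and sometimes report something else, mostly with a low value. They report only what shows in the picture. A call takes as long as a camera call. They do not tell look-alikes from the thing itself.
- manip.look_for(camera, name): "xy" ([column, row] as shares, 0 to 1, of the picture: columns of its width, rows of its height, amid what is visible of it).
- manip.trace(camera, name): "mask" (480x640 bool, what is visible of it) and "xy" ([column, row] as shares, 0 to 1, of the picture: columns of its width, rows of its height, amid what is visible of it).
The state is a dict: "clock": time; "joints": joint angles; "dq": joint speeds; "joint_efforts": joint torques, N m; "position": TCP position; "ee_rot": TCP orientation; "contact_force": force on the tool from outside, world axes, zero at the start; "wrist_torque": the same for the moment, N m; "grip_width": opening from 0.0 (shut) to 1.0 (fully open).
Only numpy, scipy, OpenCV 4.12 (cv2) and the standard library are available. Lean on these libraries where they do the work, as an engineer would, in place of code of your own. Each camera call takes 0.05 s, during which the arm holds its last target.

TASK

Clamp the circuit board by swinging the holder's lever into its marked notch (the gap between the two little posts) and let the lever go. Then pick up the tall finned heat sink, carry it over the rack of upright boards, and hold it upright about 8 mm above the plain rectangular power module on the board, centred and square over it with long side along long side, for a fit check. Finish still holding it there: it must never touch the board or its parts, nor bump the rack, and the other things on the bench stay where they are.

Things in the scene. Friction and masses are not known exactly. Their poses are not given: they have to be found in the camera images.
- lever (a joint): Holder's clamp lever, rad: 0 = open, growing counter-clockwise seen from above, stop at 1.35; the marked notch is at 1.10. Turns level about the upright axis at point pivot; stiff (about 2 N at the knob), stays where left. Its cam slides the loose jaw 4 mm towards the board, just closing on it at the notch; beyond the notch it squeezes the board too hard.
- lever_knob (a point): Middle of the grip height of the lever's upright round black knob, 20 mm across; 75 mm from the pivot axis, knob top 12 mm above this point and its foot 26 mm below, on the flat lever. It moves with the lever; its axes turn with the lever.
- notch (a point): Where lever_knob comes to stand when the lever is in the marked notch. The notch itself is a gap in the steel quadrant plate, 15 to 35 mm further out from the pivot, between two upright posts 8 mm thick, with a black tick; the lever's end points into it. The other gap, without posts, is at the open end. Plate top 34 mm, posts' tops 46 mm above the bench.
- pivot (a point): On the lever's upright turning axis, 38 mm above the bench.
- holder: Board holder on a round black stage, 250 mm across and 15 mm high, fixed to the bench; origin at the centre of its underside, z up. Its fixed jaw lies on the -y side of the board and its sliding jaw on the +y side, where the lever also is; jaw tops 35 mm above the bench.
- board: Green board 150 (x) x 110 (y) x 3 mm, loose in the holder; origin at the centre of its underside, 25 mm above the bench. Clamping shifts it up to 3 mm towards the fixed jaw. At each end (x) of the power module a row of four capacitors, 16 mm across, 28 mm high above the board, row centres 43 mm from the module's centre. Strips beside the module (y), 40 mm off, are up to 8 mm high.
- module_top (a point): Centre of the top face of the power module, a plain flat grey block 50 (along x) x 34 (along y) mm, 6 mm high, 10 mm off the board's centre towards -x; its axes are the board's. About 34 mm above the bench.
- heat_sink: The tall finned aluminium heat sink, 50 mm high, standing on the bench; origin at the centre of its underside, z up. Base plate 50 (x) x 34 (y) x 6 mm; above it a fin block 46 (x) x 30 (y) mm whose flat outer fins are gripped across y. About 0.10 to 0.17 kg. Either way round fits the module.
- rack: Rack with green boards standing on edge, fixed to the bench between the heat sink and the holder; 230 (x) x 62 (y) mm, 90 mm high; origin at the centre of its underside.
- low_sink: Bystander: low square pin-fin heat sink, 42 x 42 x 16 mm, bare aluminium; origin at the centre of its underside.
- coil: Bystander: copper-coloured ring coil lying flat, 40 mm across, 16 mm high, 20 mm hole; origin at the centre of its underside.
- driver: Bystander: screwdriver lying on the bench, 170 mm long.
- flask: Bystander: small white bottle, 40 mm across, 100 mm high; origin at the centre of its underside.
- jar: Bystander: amber jar, 56 mm across, 60 mm high; origin at the centre of its underside.
- dish: Bystander: shallow steel dish, 80 mm across, 22 mm high; origin at the centre of its underside.
- spare_card: Bystander: spare plug-in card lying flat, about 88 x 115 mm, 20 mm high at its metal bracket; origin at the middle of its underside.
Mind the look-alikes: they are no part of the job. Leave any red look-alike of the board alone. Leave any pink look-alike of the rack alone.

How it is judged (in metres and radians):
On the way, in this order (a step that is already met when the one before it is completed fails the run):
1. the clamp lever is in the marked notch (within 0.10 rad) and let go, with the heat sink still on the bench (value of joint lever between 1 and 1.2 rad and contact force between the fingers and lever below 0.2 N and height (world z) of heat_sink below 0.01 m), for 0.3 s.
2. the heat sink is carried over the rack, its underside above the tops of the boards (height (world z) of heat_sink above 0.092 m and y of heat_sink in the frame of rack between -0.05 and 0.05 m and x of heat_sink in the frame of rack between -0.15 and 0.15 m), for 0.04 s.
At the end, for the whole second after the job is handed in: Lever within 0.10 rad of the notch, untouched; heat sink held in the fingers, still, upright within 0.08 rad, underside 3 to 15 mm above the module, centred within 5 mm, square within 0.10 rad (either way round), touching neither board nor holder; board still in the holder (value of joint lever between 1 and 1.2 rad and contact force between the fingers and lever below 0.2 N and horizontal distance between heat_sink and module_top below 0.005 m and z of heat_sink in the frame of module_top between 0.003 and 0.015 m and angle between the x axis of heat_sink and the x axis of module_top, either way round below 0.1 rad and angle between heat_sink's own z axis and vertical below 0.08 rad and contact force between the fingers and heat_sink above 1 N and contact force between heat_sink and board below 0.1 N and contact force between heat_sink and holder below 0.1 N and linear speed of heat_sink below 0.02 m/s and z of board in the frame of holder between 0.022 and 0.028 m); the arm keeps its last pose, push and grip.
It fails at once if the heat sink touches the circuit board or anything on it (contact force between heat_sink and board above 1 N).
It fails at once if the heat sink bumps the rack of boards (contact force between heat_sink and rack above 4 N).
It fails at once if the circuit board is knocked out of place (distance of board from where it was at the start of the episode above 0.012 m or angle between board's own z axis and vertical above 0.12 rad).
It fails at once if a bystander is pushed more than 25 mm or knocked over (distance of any of low_sink, coil, driver, flask, jar, dish, spare_card from where it was at the start of the episode above 0.025 m or angle between any of flask, jar's own z axis and vertical above 0.4 rad).
It also fails if it takes over 64 s, if anything falls off the work surface, if the arm or the gripper's body presses on something with over 40 N, if the wrist force passes 120 N, or if a joint passes its speed limit or range.

## Working session

There is one attempt and no reset: what is moved stays moved. The work goes in short steps, Python scripts to look and compute and a tool call to move; the robot and the scene stay as the last step left them, time stands still between calls to the robot, and variables do not carry over. Pictures are saved under pics/ and viewed, and the job is handed in when it is done.

Besides the shell and the picture viewer there is one more tool, called after "Emit:" by a JSON object that holds its "name" and its "arguments". apply_moves: Moves the arm, as the interface text tells. Its arguments: {"type":"object","properties":{"linear":{"type":"array","items":{"type":"array","items":{"type":"number"}}},"spin":{"type":"array","items":{"type":"number"}},"claw":{"type":"number"},"grip_force":{"type":"number"}},"required":["linear","spin"]}

```bash
mkdir -p pics; ls
python3 - <<'E'
from station import manip
import cv2
print(manip.read_state())
for c in ["top","side","wrist"]:
    print(c,manip.camera_info(c)); cv2.imwrite(f"pics/{c}0.png",manip.camera(c))
E
```

```text
pics
{'clock': 0.0, 'joints': array([-9.40377009e-01,  3.85567119e-01,  6.62018833e-03, -4.96133912e-04,
       -1.19398965e+00, -2.58617779e-01]), 'dq': array([ 0.00085122,  0.0005417 ,  0.00106409, -0.00243301, -0.00162375,
       -0.00110757]), 'joint_efforts': array([ 1.63758115e-03, -3.90667248e+01,  1.87405550e+01,  4.21969995e+00,
        1.10513822e-02, -1.91849144e-04]), 'position': array([ 226.86238788, -581.71470994,  216.35145455]), 'ee_rot': array([-1.84741799e-01,  9.82786482e-01,  1.06527992e-03, -2.52021282e-04]), 'contact_force': array([-0.20128752,  0.13293187, -0.1043567 ]), 'wrist_torque': array([ 0.04546679, -0.02342583,  0.0025476 ]), 'grip_width': 0.9956677735408945}
top {'vertical_fov': 55.55096017043513, 'cx': 321.5516992030324, 'cy': 232.8105798655038, 'rvec': array([ 2.12048459, -2.12955992,  0.13375097]), 'tvec': array([  23.24168794,  521.25015701, 1025.00114725])}
side {'vertical_fov': 53.531314313430464, 'cx': 314.4661321777368, 'cy': 236.78262137413665, 'rvec': array([ 0.92079531, -2.22542925,  1.28119801]), 'tvec': array([ 359.33865131,  242.49327168, 1060.36019368])}
wrist {'vertical_fov': 58.50179514697085, 'cx': 318.87052889666865, 'cy': 237.35252640226713, 'rvec': array([-1.67735651, -2.45126972, -0.33847251]), 'tvec': array([624.29595538, -34.19435614, 390.96132702])}
```

View pics/top0.png

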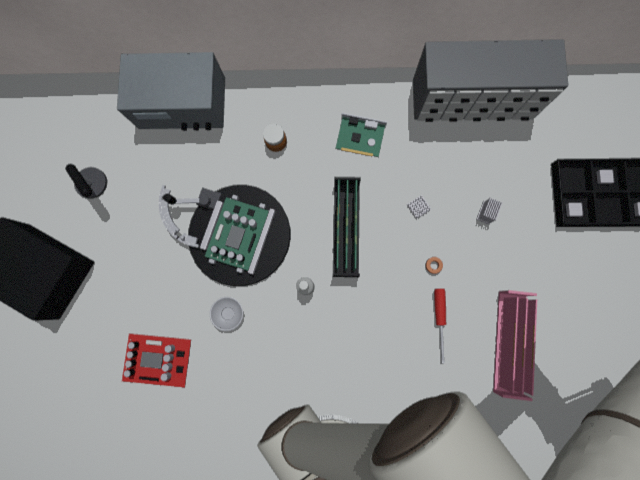

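View pics/side0.png

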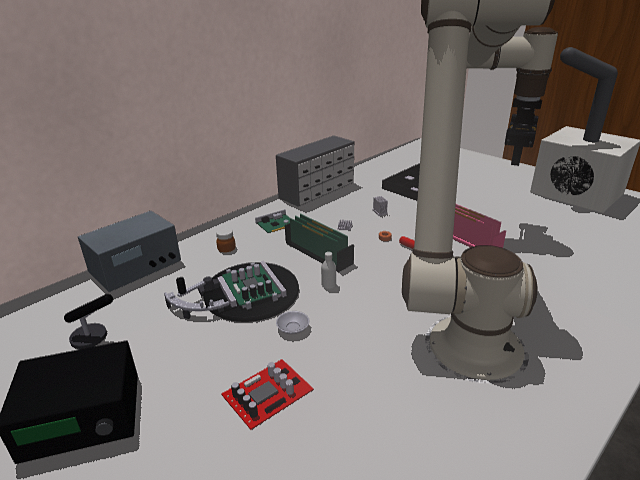

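View pics/wrist0.png

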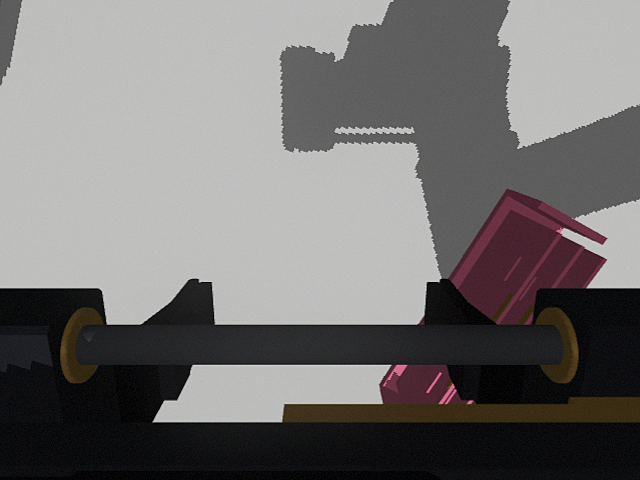

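```bash
cat > h.py <<'E'
from station import manip
import cv2, numpy as np
def cam(n):
    i=manip.camera_info(n); f=240/np.tan(np.radians(i['vertical_fov'])/2)
    K=np.array([[f,0,i['cx']],[0,f,i['cy']],[0,0,1]]); R=cv2.Rodrigues(np.array(i['rvec']))[0]
    return K,R,np.array(i['tvec']).reshape(3)
def bp(n,uv,z,c=None):
    K,R,t=c or cam(n)
    d=R.T@np.linalg.inv(K)@np.array([uv[0],uv[1],1.]); o=-R.T@t
    return (o+d*(z-o[2])/d[2])
def pj(n,P,c=None):
    K,R,t=c or cam(n)
    p=K@(R@np.asarray(P,float)+t); return p[:2]/p[2]
E
python3 - <<'E'
from h import *
im=cv2.imread('pics/top0.png')
cv2.imwrite('pics/z1.png',cv2.resize(im[170:300,150:310],None,fx=5,fy=4.6,interpolation=2)[:600])
cv2.imwrite('pics/z2.png',cv2.resize(im[165:290,400:520],None,fx=4.8,fy=4.8,interpolation=2))
for n in ["top","side"]:
  K,R,t=cam(n); print(n,-R.T@t)
for nm,z in [("lever_knob",64),("notch",64),("pivot",38),("holder",15),("board",28),("module_top",34),("heat_sink",25),("rack",60),("low_sink",8),("coil",8),("flask",50),("jar",30),("dish",10),("spare_card",5)]:
  for n in ["top","side"]:
    r=manip.look_for(n,nm)
    for k in r[:3]:
      uv=np.array(k['xy'])*[640,480]; print(nm,n,round(k['score'],2),uv.round(0),bp(n,uv,z).round(0))
E
```

```text
top [ 354.40774904  -12.11422218 1094.12871599]
side [-336.93305603  804.67986466  742.46712025]
lever_knob top 0.83 [183. 198.] [603. 346.  64.]
lever_knob top 0.39 [216. 224.] [541. 264.  64.]
lever_knob top 0.24 [347. 227.] [532. -38.  64.]
lever_knob side 0.8 [187. 283.] [598. 363.  64.]
notch top 0.61 [215. 229.] [528. 266.  64.]
notch side 0.76 [236. 299.] [454. 316.  64.]
pivot top 0.83 [214. 226.] [539. 277.  38.]
pivot top 0.22 [491. 209.] [ 575. -376.   38.]
pivot side 0.78 [234. 296.] [496. 294.  38.]
holder top 0.8 [216. 229.] [537. 277.  15.]
holder side 0.85 [233. 299.] [518. 286.  15.]
holder side 0.59 [250. 285.] [534. 218.  15.]
board top 0.86 [158. 361.] [227. 397.  28.]
board top 0.71 [234. 233.] [525. 230.  28.]
board side 0.97 [266. 394.] [205. 430.  28.]
board side 0.87 [250. 283.] [526. 225.  28.]
board side 0.54 [405. 243.] [ 358. -222.   28.]
module_top top 0.69 [239. 235.] [519. 217.  34.]
module_top top 0.58 [154. 359.] [234. 403.  34.]
module_top side 0.82 [267. 393.] [202. 431.  34.]
module_top side 0.72 [251. 287.] [503. 238.  34.]
heat_sink top 0.58 [48
[... 293 characters left out ...]
1. -411.   60.]
low_sink top 0.88 [422. 207.] [ 588. -220.    8.]
low_sink side 0.55 [349. 224.] [ 583. -223.    8.]
coil top 0.6 [430. 263.] [ 452. -235.    8.]
coil top 0.55 [239. 233.] [528. 222.   8.]
flask top 0.65 [306. 286.] [397.  57.  50.]
flask side 0.65 [330. 272.] [388.  67.  50.]
flask side 0.49 [274. 218.] [729. -31.  50.]
jar top 0.84 [276. 138.] [759. 134.  30.]
jar side 0.89 [228. 239.] [756. 131.  30.]
jar side 0.42 [380. 206.] [ 568. -362.   30.]
dish top 0.62 [226. 313.] [336. 247.  10.]
dish top 0.6 [439. 311.] [ 341. -252.   10.]
dish side 0.72 [291. 323.] [345. 242.  10.]
spare_card top 0.71 [362. 135.] [774. -78.   5.]
spare_card side 0.67 [274. 221.] [785. -74.   5.]
```

View pics/z1.png

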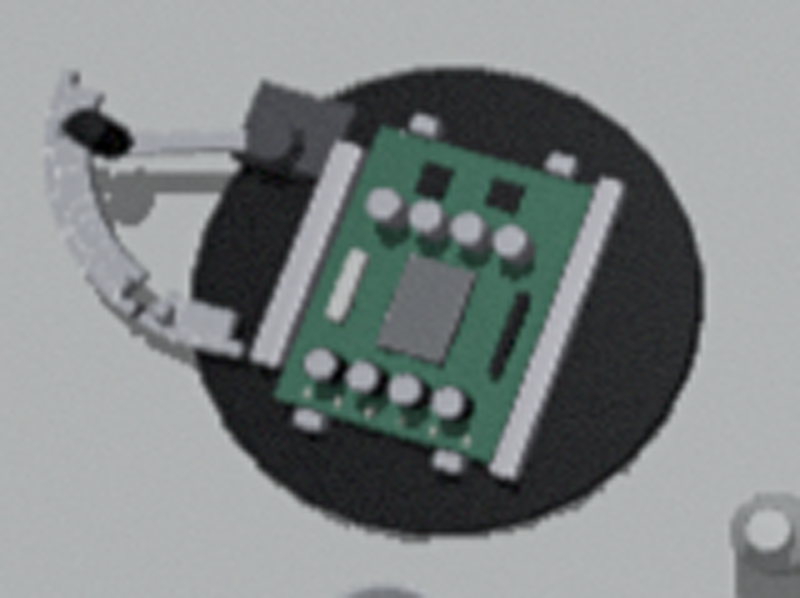

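View pics/z2.png

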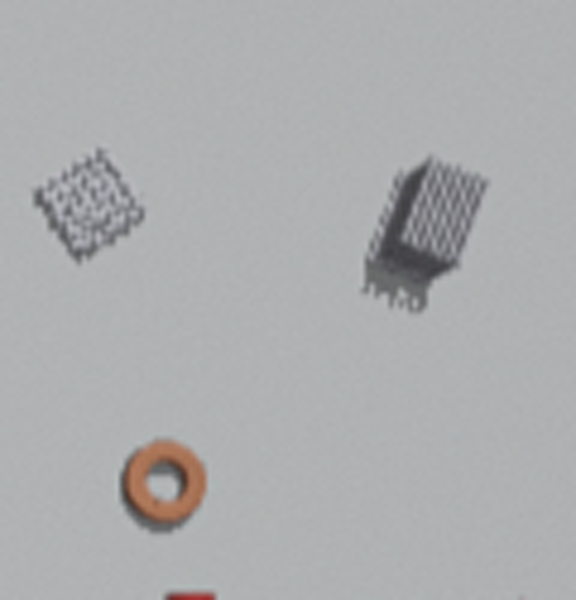

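Run:
```python
from h import *
f=lambda x,y:(150+x/5,170+y/4.6)
for nm,x,y,z in [("knobtop",80,124,78),("knobmid",97,130,66),("pivot",272,142,45),("modTL",412,255,34),("modTR",475,270,34),("modBR",443,363,34),("modBL",378,345,34),("tick",140,288,34),("bTL",380,127,28),("bTR",592,188,28),("bBR",490,458,28),("bBL",277,400,28)]:
    print(nm,bp("top",f(x,y),z).round(1))
c=cam("wrist");K,R,t=c; print("cam pos",(-R.T@t),"axes\n",R.round(3))
print(manip.read_state()['position'])
g=lambda x,y:(400+x/4.8,165+y/4.8)
for x,y,z in [(432,158,50),(487,178,50),(457,266,50),(404,246,50),(366,264,5)]: print(bp("top",g(x,y),z).round(1))
```

```text
knobtop [602.  379.7  78. ]
knobmid [601.7 376.1  66. ]
pivot [599.6 299.5  45. ]
modTL [541.7 233.3  34. ]
modTR [533.6 203.   34. ]
modBR [485.4 217.   34. ]
modBL [494.9 248.1  34. ]
tick [525.3 363.2  34. ]
bTL [611.1 252.2  28. ]
bTR [577.6 148.8  28. ]
bBR [437.1 194.7  28. ]
bBL [467.4 296.9  28. ]
cam pos [ 159.0607283  -609.05740594  385.38912248] axes
 [[-0.363  0.932  0.   ]
 [ 0.897  0.349  0.27 ]
 [ 0.251  0.098 -0.963]]
[ 227.05515152 -582.26597384  217.46477604]
[ 599.3 -370.7   50. ]
[ 589.2 -396.3   50. ]
[ 546.2 -379.4   50. ]
[ 556.1 -354.8   50. ]
[ 555.8 -350.2    5. ]
```

Emit:
{"name": "apply_moves", "arguments": {"linear": [[0,0,-0.2],[0,0,-0.2],[0,0,-0.2],[0,0,0],[0,0,0],[0,0,0],[0,0,0],[0,0,0],[0,0,0],[0,0,0],[0,0,0],[0,0,0]], "spin": [-1,-1,-1,-1,-1,-1,-1,-1,-1,-1,-1,-1], "claw": 1}}

```text
clock: 2.75
position: [227.0, -582.3, 247.4]
ee_rot: [0.856, -0.518, -0.0, 0.0]
contact_force: [0.2, 0.2, 0.2]
grip_width: 1.002
```

Emit:
{"name": "apply_moves", "arguments": {"linear": [[-0.57,-0.65,0],[-0.57,-0.65,0],[-0.57,-0.65,0],[-0.57,-0.65,0],[-0.57,-0.65,0],[-0.57,-0.65,0],[-0.57,-0.65,0],[-0.57,-0.65,0],[-0.57,-0.65,0],[-0.57,-0.65,0],[-0.57,-0.65,0],[-0.57,-0.65,0]], "spin": [0,0,0,0,0,0,0,0,0,0,0,0]}}

```text
clock: 3.95
position: [417.1, -97.7, 247.9]
ee_rot: [0.854, -0.52, 0.001, -0.0]
contact_force: [1.3, -1.2, 0.6]
grip_width: 1.002
```

Emit:
{"name": "apply_moves", "arguments": {"linear": [[-0.56,-0.64,0],[-0.56,-0.64,0],[-0.56,-0.64,0],[-0.56,-0.64,0],[-0.56,-0.64,0],[-0.56,-0.64,0],[-0.56,-0.64,0],[-0.56,-0.64,0],[-0.56,-0.64,0],[-0.56,-0.64,0],[-0.56,-0.64,0],[0,0,0]], "spin": [0,0,0,0,0,0,0,0,0,0,0,0]}}

```text
clock: 5.15
position: [589.1, 339.9, 244.8]
ee_rot: [0.855, -0.519, -0.0, 0.001]
contact_force: [-0.8, -0.1, -0.6]
grip_width: 0.997
```

Run:
```python
from h import *
s=manip.read_state(); print(s['position'],s['ee_rot'],s['joints'])
cv2.imwrite('pics/w1.png',manip.camera('wrist'))
cv2.imwrite('pics/t1.png',manip.camera('top'))
```

```text
[589.05206986 339.90694161 244.82869713] [ 8.54880391e-01 -5.18824727e-01 -3.28991081e-04  5.56919111e-04] [ 7.60392063e-01  4.66238172e-01  2.05443476e-01 -3.55277755e-04
 -1.31124891e+00 -2.80455790e-01]
```

View pics/w1.png

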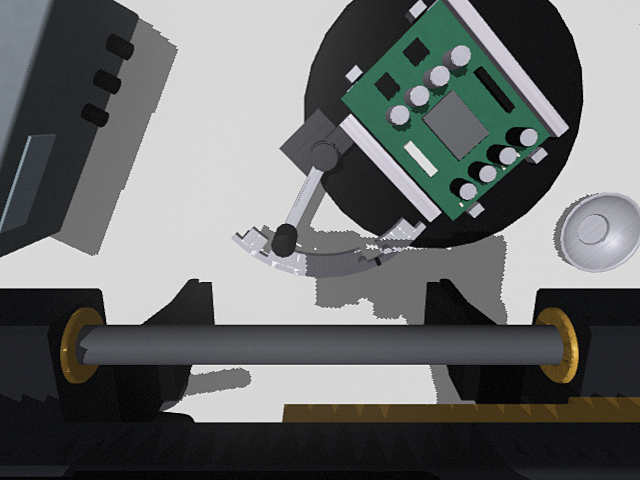

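Run:
```python
from h import *
im=cv2.imread('pics/w1.png')
cv2.imwrite('pics/w1z.png',cv2.resize(im[130:290,225:445],None,fx=3.6,fy=3.6,interpolation=2))
cv2.imwrite('pics/w1m.png',cv2.resize(im[0:225,330:590],None,fx=2.6,fy=2.6,interpolation=2))
```

```text
(no output)
```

View pics/w1z.png

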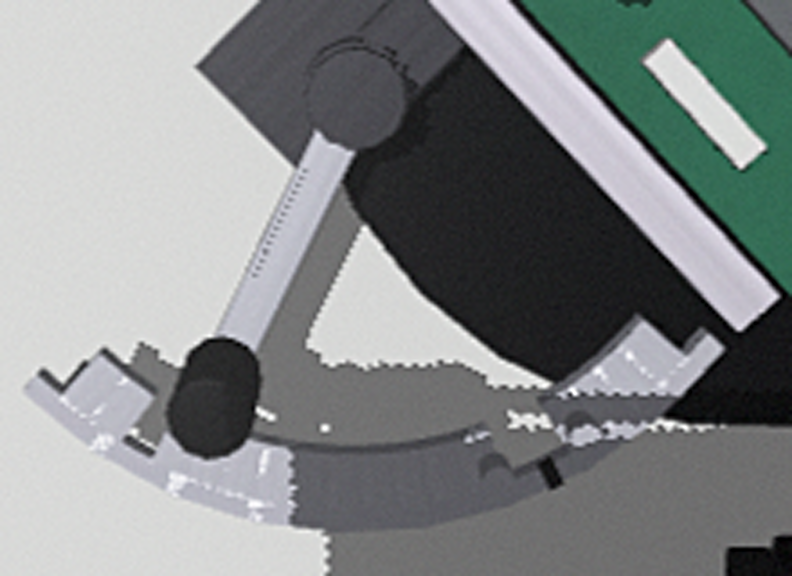

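View pics/w1m.png

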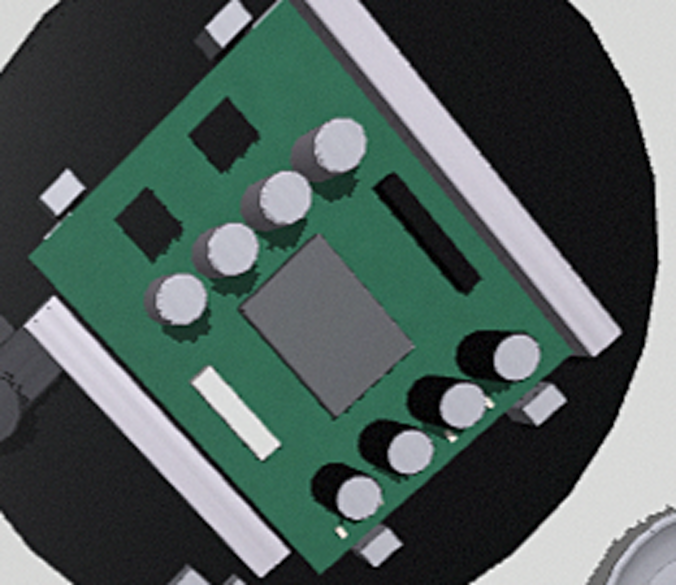

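Run:
```python
from h import *
c=cam('wrist')
f=lambda x,y:(225+x/3.6,130+y/3.6)
g=lambda x,y:(330+x/2.6,y/2.6)
piv=None
for nm,p,z in [("hub45",f(355,98),45),("hub50",f(355,98),50),("knobtop78",f(211,418),78),("knobfoot40",f(224,372),40),("tick",f(550,472),34),("gapR post",f(585,425),46),("gapL post",f(490,465),46)]:
    print(nm,bp(0,p,z,c).round(1))
print(pj(0,(600,299,38),c),[pj(0,(600,375,z),c) for z in (40,78)])
M=np.array([bp(0,g(*p),34,c) for p in [(319,235),(413,346),(336,417),(242,309)]]);print(M.round(1),M.mean(0))
e=M[1]-M[0]; e2=M[2]-M[3]; print(np.linalg.norm(e),np.degrees(np.arctan2(e[1],e[0])),np.degrees(np.arctan2(e2[1],e2[0])), np.linalg.norm(M[3]-M[0]))
B=np.array([bp(0,g(*p),28,c) for p in [(290,0),(570,352),(322,573),(30,257)]]);print(B.round(1),B.mean(0))
for a,b in [(0,1),(3,2),(0,3),(1,2)]:
    d=B[b]-B[a];print(np.linalg.norm(d),np.degrees(np.arctan2(d[1],d[0])))
```

```text
hub45 [603.9 297.6  45. ]
hub50 [604.1 297.3  50. ]
knobtop78 [601.5 374.   78. ]
knobfoot40 [601.5 373.3  40. ]
tick [514.  360.2  34. ]
gapR post [515.8 342.6  46. ]
gapL post [531.8 362.7  46. ]
[326.76534289 160.02401366] [array([287.91858083, 235.69064821]), array([284.74710068, 247.95898696])]
[[532.5 199.4  34. ]
 [486.1 214.8  34. ]
 [496.3 246.2  34. ]
 [542.7 230.6  34. ]] [514.41209786 222.76609299  34.        ]
48.82112483231539 161.67839181596003 161.40226304276186 32.86267685781775
[[576.1 143.4  28. ]
 [435.8 191.2  28. ]
 [469.3 294.7  28. ]
 [612.2 247.9  28. ]] [523.34165641 219.31189127  28.        ]
148.2659165086553 161.2047699142802
150.3527762948455 161.87251910176818
110.55446761024258 70.97069111373682
108.81344415826706 72.06043900296461
```

Run:
```python
from h import *
c=cam('wrist')
f=lambda x,y:(225+x/3.6,130+y/3.6)
for p in [(140,385),(145,430),(68,392),(50,385),(515,435),(690,345)]:
    q=bp(0,f(*p),34,c); d=q[:2]-[603,298]; print(p,q.round(1),np.hypot(*d).round(1),np.degrees(np.arctan2(d[1],d[0])).round(1))
for p,z in [((490,465),46),((585,425),46),((550,472),34)]:
    q=bp(0,f(*p),z,c); d=q[:2]-[603,298]; print(p,q.round(1),np.hypot(*d).round(1),np.degrees(np.arctan2(d[1],d[0])).round(1))
print(manip.look_for('wrist','notch'))
for n in('lever','lever_knob'):
  try: print([ (k['score'],np.array(k['xy'])*[640,480]) for k in manip.look_for('wrist',n)])
  except Exception as e: print(e)
```

```text
(140, 385) [618.8 387.9  34. ] 91.3 80.1
(145, 430) [612.5 398.2  34. ] 100.6 84.6
(68, 392) [634.3 398.   34. ] 104.8 72.6
(50, 385) [639.2 398.4  34. ] 106.8 70.2
(515, 435) [527.  355.6  34. ] 95.3 142.8
(690, 345) [499.2 314.3  34. ] 105.1 171.1
(490, 465) [531.8 362.7  46. ] 96.2 137.7
(585, 425) [515.8 342.6  46. ] 98.0 152.9
(550, 472) [514.  360.2  34. ] 108.6 145.0
[{'xy': [0.6086, 0.3135], 'score': 0.56}]
[(0.63, array([301.376, 200.784]))]
[(0.78, array([301.888, 198.48 ])), (0.67, array([446.976, 113.616]))]
```

Emit:
{"name": "apply_moves", "arguments": {"linear": [[-0.25,-0.27,0],[-0.25,-0.27,0],[0,0,0.5],[0,0,0.6],[0,0,0.6],[0,0,0.6],[0,0,0.5],[0,0,0.3],[0,0,0]], "spin": [0,0,0,0,0,0,0,0,0]}}

```text
clock: 6.3
position: [599.8, 368.6, 90.6]
ee_rot: [0.854, -0.521, -0.001, 0.002]
contact_force: [0.0, -0.4, 0.4]
grip_width: 1.0
```

Run:
```python
from h import *
s=manip.read_state(); print(s['position'],s['ee_rot'],s['joints'])
cv2.imwrite('pics/w2.png',manip.camera('wrist'))
im=manip.camera('side'); cv2.imwrite('pics/s2.png',cv2.resize(im[220:360,130:310],None,fx=4,fy=4,interpolation=2))
```

```text
[599.77110536 368.56338935  90.61889624] [ 8.53716566e-01 -5.20733663e-01 -7.09223077e-04  1.99344301e-03] [ 7.79825385e-01  6.16531001e-01  6.99150791e-02 -4.86149591e-04
 -1.02839162e+00 -3.04200161e-01]
```

View pics/w2.png

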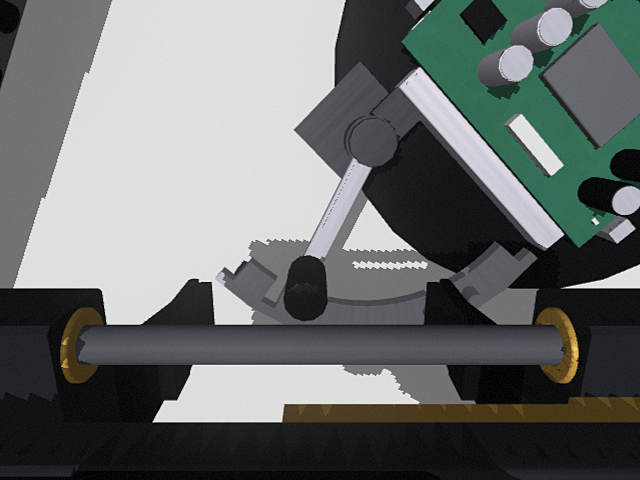

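View pics/s2.png

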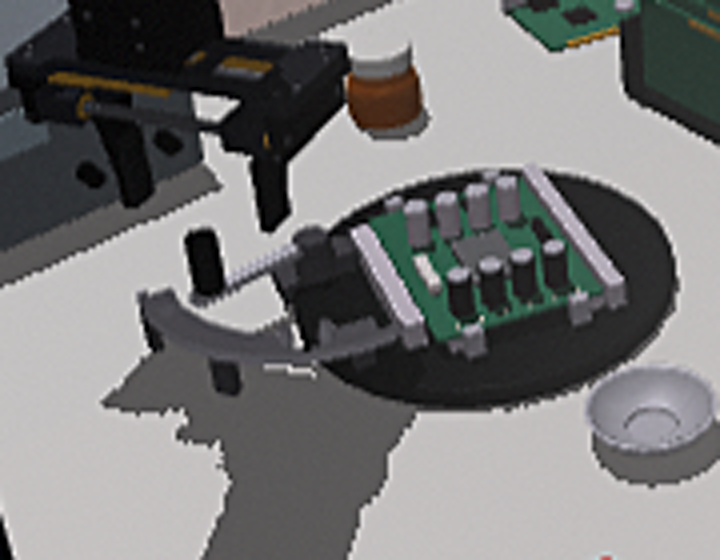

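Run:
```python
from h import *
im=cv2.imread('pics/w2.png')
cv2.imwrite('pics/w2z.png',cv2.resize(im[230:340,240:400],None,fx=5,fy=5,interpolation=2))
c=cam('wrist')
for z in (74,78,82): print(bp(0,(306,302),z,c).round(1))
print(bp(0,(305,268),40,c).round(1), bp(0,(372,141),45,c).round(1))
s=cam('side')
for P in [(602,375,78),(602,375,66),(602,375,40)]:
    u=pj(0,P,s); print((u-[130,220])*4, pj(0,P,c))
y=np.array([-.887,-.4617,0]);p=np.array([599.8,368.6,73.6])
for k in(-50,50): print((pj(0,p+k*y,s)-[130,220])*4)
```

```text
[602.8 382.7  74. ]
[603.5 381.   78. ]
[604.2 379.3  82. ]
[606.5 379.   40. ] [607.7 302.7  45. ]
[202.95895554 237.54136496] [314.78986041 292.73756045]
[206.10006806 253.46954207] [315.08720008 283.08755283]
[212.79922174 287.44008779] [315.63095213 265.44035727]
[145.76664344 227.77173337]
[286.04764853 253.60948107]
```

View pics/w2z.png

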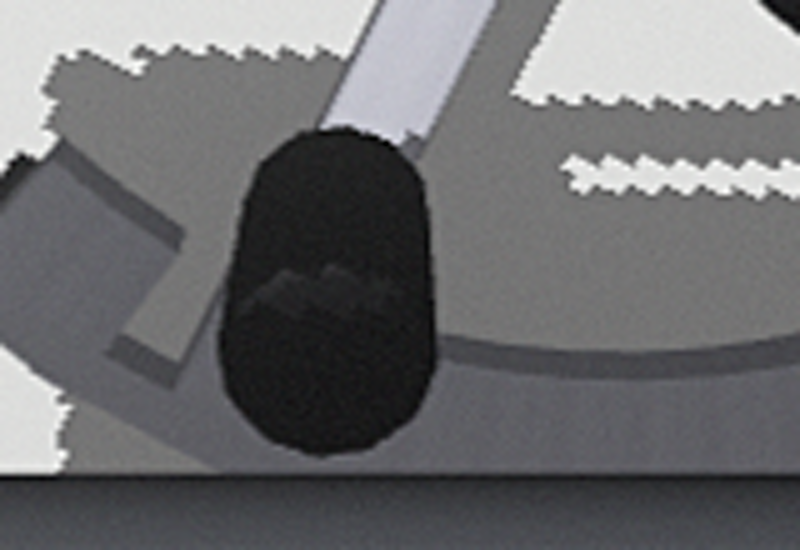

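Run:
```python
from h import *
s=manip.read_state(); print(s['clock'],s['position'],s['dq'])
c=cam('wrist');K,R,t=c
print(-R.T@t, R.round(3))
T=manip.read_state(); p=T['position']; q=T['ee_rot']
from scipy.spatial.transform import Rotation as Ro
Rt=Ro.from_quat(q).as_matrix(); print("cam in tool",Rt.T@((-R.T@t)-p), (R@Rt).round(3))
im=manip.camera('wrist'); c=cam('wrist')
cv2.imwrite('pics/w3.png',im)
im=manip.camera('side')
# draw projected tips
s=cam('side')
tip=[]
big=cv2.resize(im[220:360,130:310],None,fx=4,fy=4,interpolation=2)
for k in (-43.5,-58.5,43.5,58.5):
  for dx in(-9.5,9.5):
    u=pj(0,p+Rt@[dx,k,17],s); u=(u-[130,220])*4; cv2.circle(big,tuple(int(v) for v in u),3,(0,0,255),-1)
cv2.imwrite('pics/s3.png',big)
```

```text
6.4 [601.56117174 370.24767697  93.93921664] [ 0.0030934  -0.01620825  0.02242198  0.00241406  0.0031203  -0.00091719]
[635.51821465 304.62990762 261.87550108] [[-0.889 -0.458 -0.003]
 [-0.442  0.856  0.269]
 [-0.121  0.24  -0.963]]
cam in tool [  73.89389256   -0.43679209 -167.93114632] [[-0.001  1.     0.001]
 [-0.963 -0.001 -0.269]
 [-0.269 -0.001  0.963]]
```

View pics/s3.png

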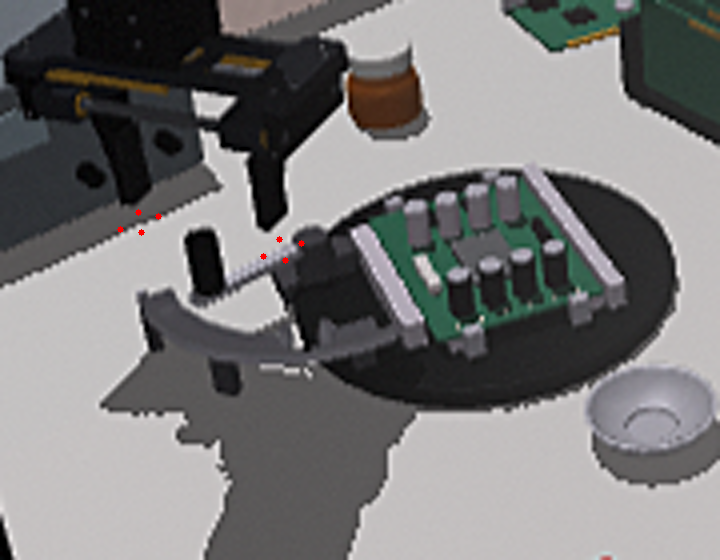

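Emit:
{"name": "apply_moves", "arguments": {"linear": [[0,0,0],[0,0,0],[0,0,0],[0,0,0]], "spin": [0,0,0,0]}}

```text
clock: 6.9
position: [600.8, 370.3, 92.7]
ee_rot: [0.854, -0.52, 0.0, -0.0]
contact_force: [0.4, -0.1, -0.2]
grip_width: 1.002
```

```bash
cat >> h.py <<'E'
from scipy.spatial.transform import Rotation as Ro
def tool():
    T=manip.read_state(); return T['position'],Ro.from_quat(T['ee_rot']).as_matrix(),T
E
python3 - <<'E'
from h import *
for i in range(3):
  p,Rt,T=tool(); print(T['clock'],p,T['dq'].round(4)); c=cam('wrist');print((-c[1].T@c[2]).round(1)); im=manip.camera('side')
s=cam('side')
big=cv2.resize(im[220:360,130:310],None,fx=4,fy=4,interpolation=2)
for k in (-43.5,-58.5,43.5,58.5):
  for dx in(-9.5,9.5):
    u=pj(0,p+Rt@[dx,k,17],s); u=(u-[130,220])*4; cv2.circle(big,tuple(int(v) for v in u),3,(0,0,255),-1)
cv2.imwrite('pics/s4.png',big)
im=manip.camera('wrist');cv2.imwrite('pics/w4.png',im); cv2.imwrite('pics/w4z.png',cv2.resize(im[230:340,240:400],None,fx=5,fy=5,interpolation=2))
E
```

```text
6.9 [600.82656899 370.3448963   92.66150575] [ 0.0001  0.0037 -0.0016  0.0003  0.001   0.0006]
[635.1 304.9 260.6]
6.95 [600.80089948 370.35551549  92.56882188] [-0.0013  0.0029 -0.0008 -0.0011  0.0001 -0.    ]
[635.  304.9 260.5]
7.0 [600.76731726 370.28762927  92.48367471] [-0.0005  0.0018  0.0003  0.0009  0.0003  0.0007]
[635.  304.9 260.4]
```

View pics/s4.png

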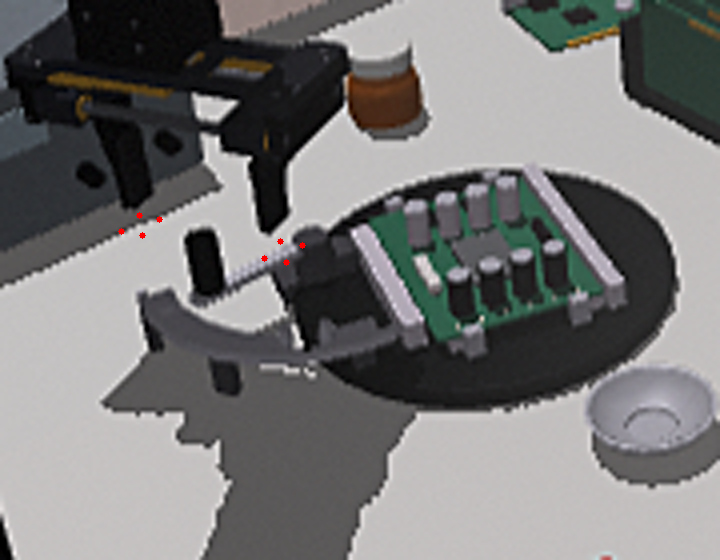

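View pics/w4z.png

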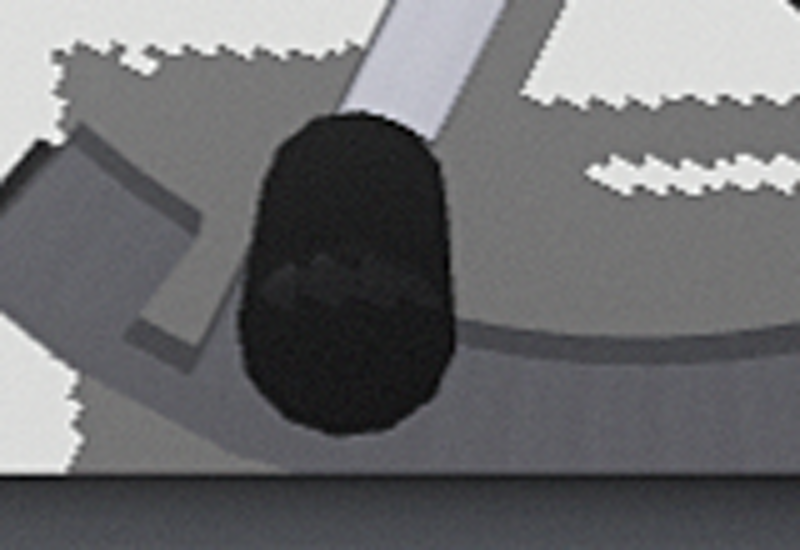

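Run:
```python
from h import *
im=cv2.imread('pics/w4.png');c=cam('wrist')
for z in (76,78): print('knobtop',bp(0,(309.6,295.6),z,c).round(1))
cv2.imwrite('pics/w4a.png',cv2.resize(im[100:300,280:480],None,fx=3,fy=3,interpolation=2))
big=cv2.resize(cv2.imread('pics/s4.png')[:1],(1,1))
# side tips: measured px
s=cam('side')
p,Rt,T=tool()
for uv in [(135,205),(270,228)]:
  u=(130+uv[0]/4,220+uv[1]/4)
  for z in(75.5,80,85,90,95): print(uv,z,bp(0,u,z,s).round(1))
for k in(-43.5,-51,43.5,51): print(k,(p+Rt@[0,k,17]).round(1))
t=manip.camera('top');cv2.imwrite('pics/t4.png',cv2.resize(t[150:300,130:330],None,fx=4,fy=4,interpolation=2))
```

```text
knobtop [602.6 377.6  76. ]
knobtop [602.9 376.8  78. ]
(135, 205) 75.5 [669.9 384.6  75.5]
(135, 205) 80 [663.1 387.5  80. ]
(135, 205) 85 [655.6 390.6  85. ]
(135, 205) 90 [648.  393.8  90. ]
(135, 205) 95 [640.5 396.9  95. ]
(270, 228) 75.5 [584.2 338.5  75.5]
(270, 228) 80 [578.  341.7  80. ]
(270, 228) 85 [571.1 345.2  85. ]
(270, 228) 90 [564.2 348.7  90. ]
(270, 228) 95 [557.3 352.2  95. ]
-43.5 [639.4 390.2  75.4]
-51 [646.1 393.6  75.4]
43.5 [562.1 350.3  75.4]
51 [555.4 346.9  75.4]
```

View pics/w4a.png

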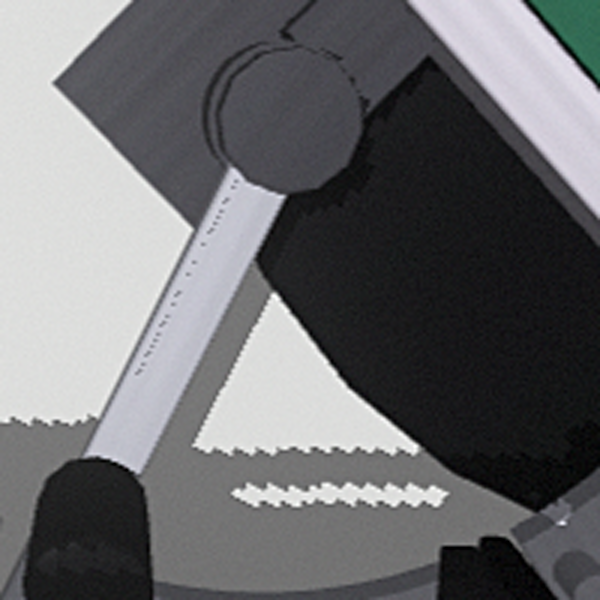

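View pics/t4.png

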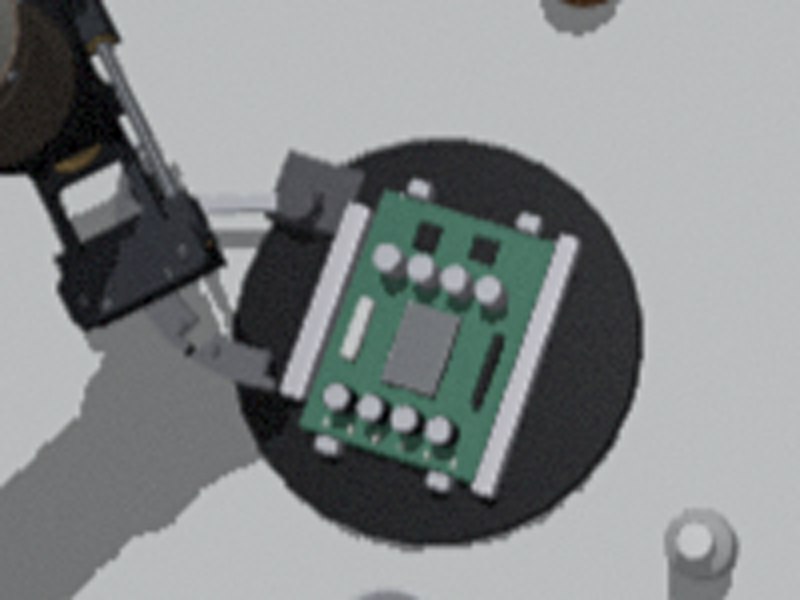

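Emit:
{"name": "apply_moves", "arguments": {"linear": [[-0.1,-0.09,0],[0,0,0.27],[0,0,0.26],[0,0,0],[0,0,0],[0,0,0]], "spin": [0,0,0,0,0,0]}}

```text
clock: 7.75
position: [602.7, 376.8, 66.1]
ee_rot: [0.854, -0.52, 0.0, -0.0]
contact_force: [-0.5, 0.3, 0.4]
grip_width: 0.999
```

Run:
```python
from h import *
print(tool()[0],tool()[2]['contact_force'])
im=manip.camera('wrist'); cv2.imwrite('pics/w5.png',im)
im=manip.camera('side'); cv2.imwrite('pics/s5.png',cv2.resize(im[220:360,130:310],None,fx=4,fy=4,interpolation=2))
```

```text
[602.74765594 376.83087551  66.08605744] [-0.49702464  0.26421094  0.39381032]
```

View pics/w5.png

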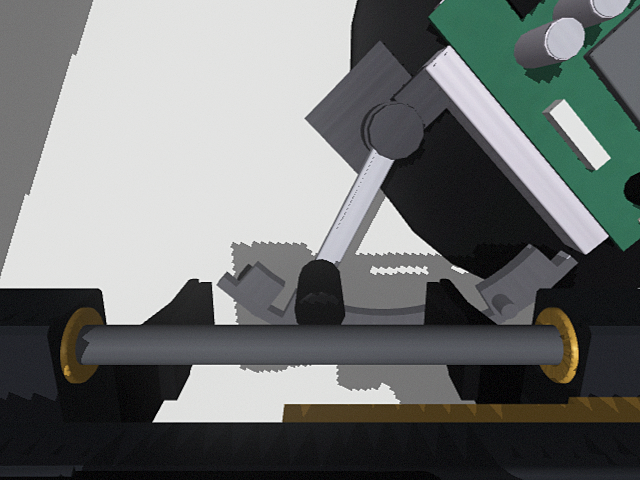

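View pics/s5.png

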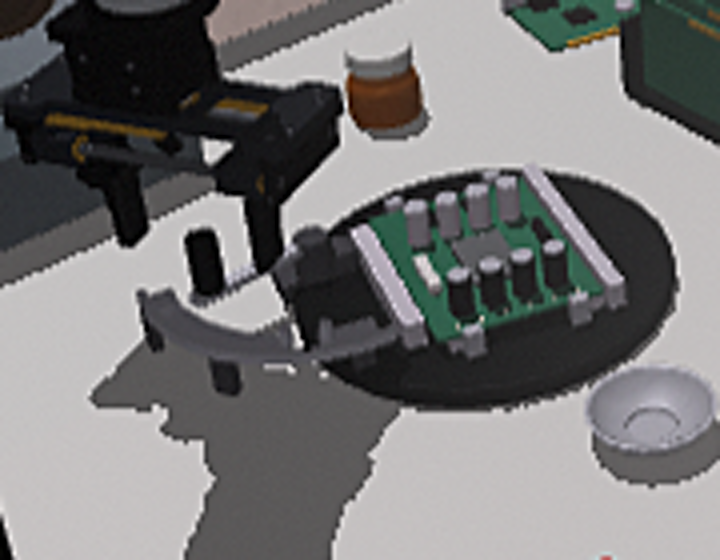

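Emit:
{"name": "apply_moves", "arguments": {"linear": [[0,0,0],[0,0,0],[0,0,0],[0,0,0],[0,0,0],[0,0,0],[0,0,0],[0,0,0]], "spin": [0,0,0,0,0,0,0,0], "claw": -1, "grip_force": 12}}

```text
clock: 8.65
position: [602.5, 376.8, 65.9]
ee_rot: [0.854, -0.52, 0.0, 0.0]
contact_force: [0.6, 0.3, -0.4]
grip_width: 0.357
```

Run:
```python
from h import *
p,R,T=tool();print(p,T['contact_force'],T['grip_width']*87)
im=manip.camera('wrist'); cv2.imwrite('pics/w6.png',im); cv2.imwrite('pics/w6z.png',cv2.resize(im[80:330,260:600],None,fx=2.35,fy=2.35,interpolation=2))
```

```text
[602.48627292 376.78692955  65.9378708 ] [ 0.64041579  0.28581157 -0.35147759] 31.017630032734044
```

View pics/w6z.png

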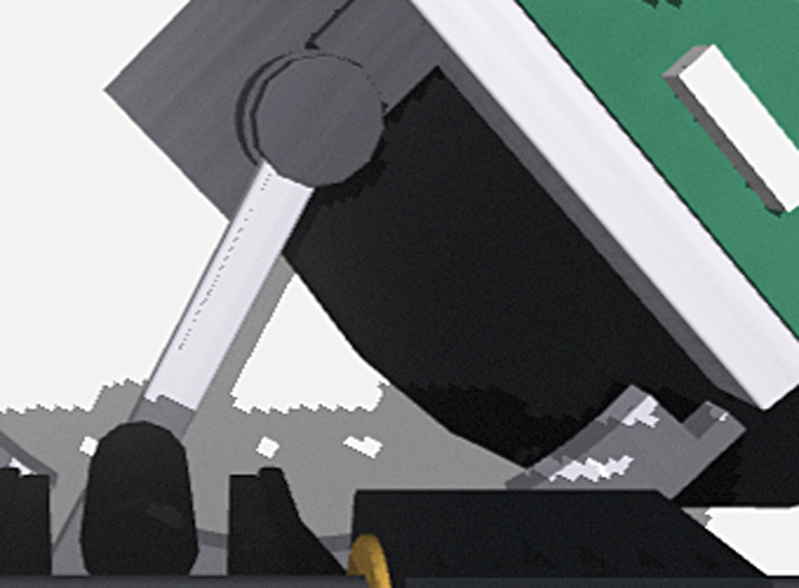

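Emit:
{"name": "apply_moves", "arguments": {"linear": [[0,0,0],[0,0,0],[0,0,0],[0,0,0],[0,0,0]], "spin": [0,0,0,0,0]}}

```text
clock: 9.2
position: [602.5, 376.8, 65.9]
ee_rot: [0.854, -0.52, 0.0, -0.0]
contact_force: [0.6, 0.6, 0.2]
grip_width: 0.225
```

Run:
```python
from h import *
p,R,T=tool();print(p,T['contact_force'],T['grip_width']*87)
c=cam('wrist')
for z in (45,50): print(bp(0,(395.3,131),z,c))
```

```text
[602.53019328 376.78984221  65.91292103] [0.62988257 0.577942   0.17816249] 19.597881293810726
[605.3563296  301.33649654  45.        ]
[606.1883094  301.60175058  50.        ]
```

Emit:
{"name": "apply_moves", "arguments": {"linear": [[-0.065,0.162,0],[-0.046,0.169,0],[-0.026,0.173,0],[-0.006,0.175,0],[0.015,0.174,0],[0.035,0.171,0],[0.054,0.166,0],[0,0,0],[0,0,0],[0,0,0]], "spin": [0,0,0,0,0,0,0,0,0,0]}}

```text
clock: 10.2
position: [547.9, 352.3, 66.6]
ee_rot: [0.854, -0.52, -0.001, -0.0]
contact_force: [-4.2, 4.7, 3.3]
grip_width: 0.224
```

Run:
```python
from h import *
p,R,T=tool();print(p,T['contact_force'],T['grip_width']*87)
d=p[:2]-[605.4,301.5]; print(np.hypot(*d),np.degrees(np.arctan2(d[1],d[0])))
im=manip.camera('wrist'); cv2.imwrite('pics/w7.png',im)
```

```text
[547.88887627 352.27493652  66.61686126] [-4.23864782  4.74284121  3.25560358] 19.51944972116349
76.71781756155238 138.55963084343034
```

View pics/w7.png

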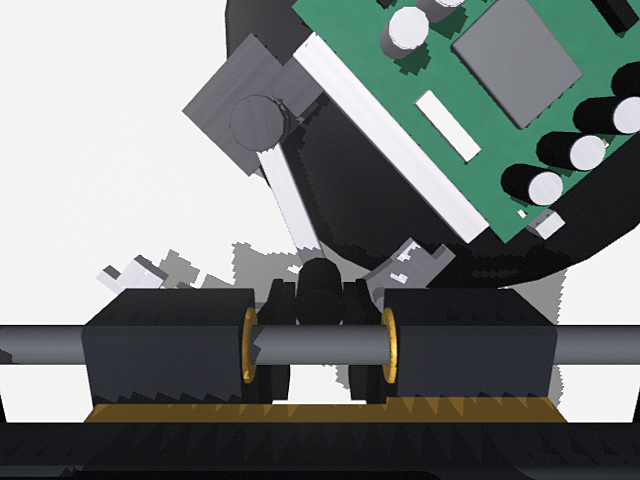

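Emit:
{"name": "apply_moves", "arguments": {"linear": [[0.04,0.08,0],[0.035,0.08,0],[0,0,0],[0,0,0],[0,0,0]], "spin": [0,0,0,0,0]}}

```text
clock: 10.75
position: [543.5, 345.3, 66.7]
ee_rot: [0.854, -0.52, -0.0, -0.001]
contact_force: [-2.5, 4.0, 2.3]
grip_width: 0.224
```

Emit:
{"name": "apply_moves", "arguments": {"linear": [[0,0,0],[0,0,0],[0,0,0],[0,0,0],[0,0,0],[0,0,0]], "spin": [0,0,0,0,0,0], "claw": 0.2}}

```text
clock: 11.35
position: [543.3, 343.9, 65.8]
ee_rot: [0.854, -0.52, -0.0, 0.0]
contact_force: [0.0, 0.2, 0.0]
grip_width: 0.586
```

Run:
```python
from h import *
p,R,T=tool();print(p,T['contact_force'],T['grip_width']*87)
d=p[:2]-[605.4,301.5]; print(np.hypot(*d),np.degrees(np.arctan2(d[1],d[0])))
```

```text
[543.33811611 343.91188664  65.82322135] [0.00706553 0.19286804 0.01324338] 50.991438636255126
75.16944565109648 145.65205701314298
```

Emit:
{"name": "apply_moves", "arguments": {"linear": [[0,0,-0.3],[0,0,-0.6],[0,0,-0.8],[0,0,-0.8],[0,0,-0.8],[0,0,-0.3],[0,0,0],[0,0,0],[0,0,0]], "spin": [0,0,0,0,0,0,0,0,0], "claw": 1}}

```text
clock: 12.25
position: [542.5, 343.6, 243.7]
ee_rot: [0.854, -0.52, -0.001, 0.002]
contact_force: [0.9, 0.4, 1.1]
grip_width: 0.997
```

Run:
```python
from h import *
p,R,T=tool();print(p)
im=manip.camera('wrist'); cv2.imwrite('pics/w8.png',im)
cv2.imwrite('pics/w8z.png',cv2.resize(im[60:290,200:460],None,fx=2.6,fy=2.6,interpolation=2))
cv2.imwrite('pics/w8m.png',cv2.resize(im[0:200,320:640],None,fx=2.5,fy=2.5,interpolation=2))
```

```text
[542.4900318  343.57951243 243.66291318]
```

View pics/w8z.png

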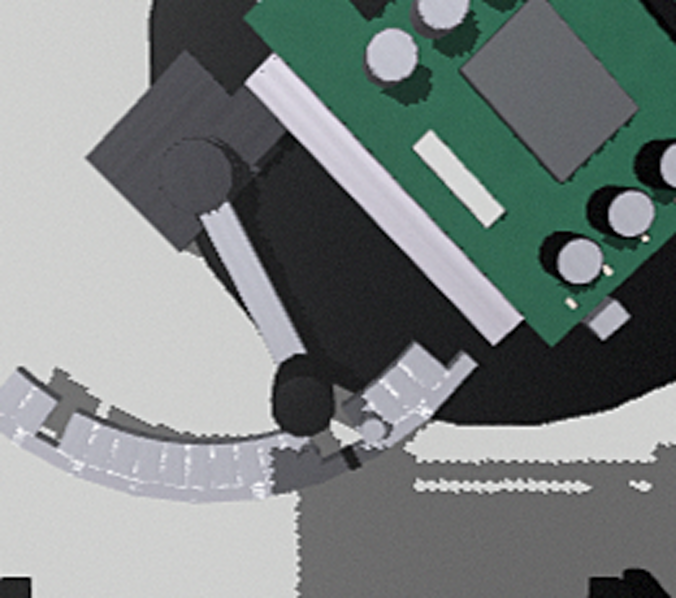

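View pics/w8m.png

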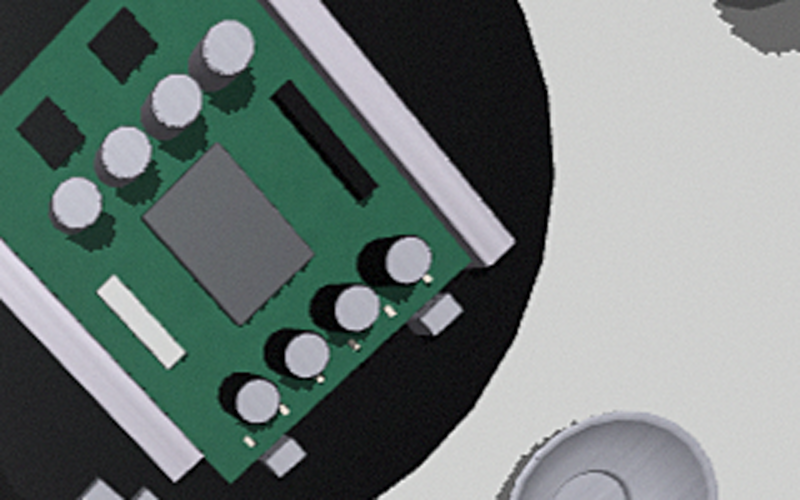

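Run:
```python
from h import *
c=cam('wrist')
f=lambda x,y:(200+x/2.6,60+y/2.6)
P=bp(0,f(197,176),45,c)
print(P)
for nm,q,z in [("knobtop",(304,405),78),("knobfoot",(299,379),40),("tick",(350,458),34),("postR",(375,430),46),("tick",(345,450),34),("tickend",(356,466),34),("leverbase",(216,213),40),("levernear",(288,358),40)]:
    w=bp(0,f(*q),z,c); d=(w-P)[:2]; print(nm,w.round(1),np.hypot(*d).round(1),np.degrees(np.arctan2(d[1],d[0])).round(1))
a=bp(0,f(288,358),40,c)-bp(0,f(216,213),40,c);print(np.degrees(np.arctan2(a[1],a[0])))
# open gap
for q in [(45,437),(60,375),(78,415)]:
    w=bp(0,f(*q),34,c); d=(w-P)[:2]; print(w.round(1),np.hypot(*d).round(1),np.degrees(np.arctan2(d[1],d[0])).round(1))
g=lambda x,y:(320+x/2.5,y/2.5)
M=np.array([bp(0,g(*p),34,c) for p in [(218,143),(313,255),(240,325),(143,217)]]);print(M.round(1),M.mean(0))
for a,b in[(0,1),(3,2),(0,3),(1,2)]:
    d=M[b]-M[a];print(np.linalg.norm(d).round(1),np.degrees(np.arctan2(d[1],d[0])).round(1))
```

```text
[604.64273304 301.26649486  45.        ]
knobtop [543.5 345.5  78. ] 75.5 144.1
knobfoot [545.3 345.9  40. ] 74.3 143.1
tick [515.9 363.9  34. ] 108.6 144.8
postR [515.  348.7  46. ] 101.4 152.1
tick [518.9 362.2  34. ] 105.2 144.6
tickend [512.7 365.5  34. ] 112.2 145.0
leverbase [594.4 309.3  40. ] 13.0 141.9
levernear [551.9 341.2  40. ] 66.2 142.9
143.14568839389082
[614.3 405.9  34. ] 105.1 84.7
[618.6 383.4  34. ] 83.3 80.4
[607.3 393.4  34. ] 92.2 88.4
[[534.  202.2  34. ]
 [487.8 217.8  34. ]
 [498.  248.7  34. ]
 [544.6 233.5  34. ]] [516.10498969 225.54498944  34.        ]
48.8 161.3
49.1 161.9
33.0 71.2
32.6 71.8
```

Emit:
{"name": "apply_moves", "arguments": {"linear": [[0,0,0],[0,0,0],[0,0,0],[0,0,0],[0,0,0],[0,0,0],[0,0,0]], "spin": [-0.9,-0.9,-0.9,-0.9,-0.9,-0.75,0]}}

```text
clock: 13.0
position: [543.0, 343.9, 244.3]
ee_rot: [0.984, -0.18, -0.001, 0.001]
contact_force: [0.9, 0.6, -0.3]
grip_width: 0.997
```

Emit:
{"name": "apply_moves", "arguments": {"linear": [[0.31,0.73,0],[0.31,0.73,0],[0.31,0.73,0],[0.31,0.73,0],[0.31,0.73,0],[0.31,0.73,0],[0.31,0.73,0],[0.31,0.73,0],[0.31,0.73,0]], "spin": [0,0,0,0,0,0,0,0,0]}}

```text
clock: 13.9
position: [557.2, -14.0, 245.3]
ee_rot: [0.984, -0.181, -0.001, 0.0]
contact_force: [0.3, 0.1, -0.2]
grip_width: 0.999
```

Emit:
{"name": "apply_moves", "arguments": {"linear": [[0.31,0.73,0],[0.31,0.73,0],[0.31,0.73,0],[0.31,0.73,0],[0.31,0.73,0],[0.31,0.73,0],[0.31,0.73,0],[0.31,0.73,0],[0.31,0.73,0],[0,0,0],[0,0,0],[0,0,0]], "spin": [0,0,0,0,0,0,0,0,0,0,0,0]}}

```text
clock: 15.1
position: [572.0, -368.2, 245.4]
ee_rot: [0.984, -0.18, -0.001, -0.0]
contact_force: [-0.6, 0.2, 0.2]
grip_width: 0.999
```

Run:
```python
from h import *
p,R,T=tool();print(p,R.round(3),T['joints'].round(2),T['dq'].round(3))
im=manip.camera('wrist'); cv2.imwrite('pics/w9.png',im)
t=manip.camera('top');cv2.imwrite('pics/t9.png',t)
```

```text
[ 571.97675542 -368.24476475  245.40488778] [[ 0.935 -0.354 -0.001]
 [-0.354 -0.935  0.001]
 [-0.001 -0.    -1.   ]] [-0.33  0.47  0.21 -0.   -1.31  1.54] [ 0.016 -0.014  0.001  0.    -0.001  0.007]
```

View pics/w9.png

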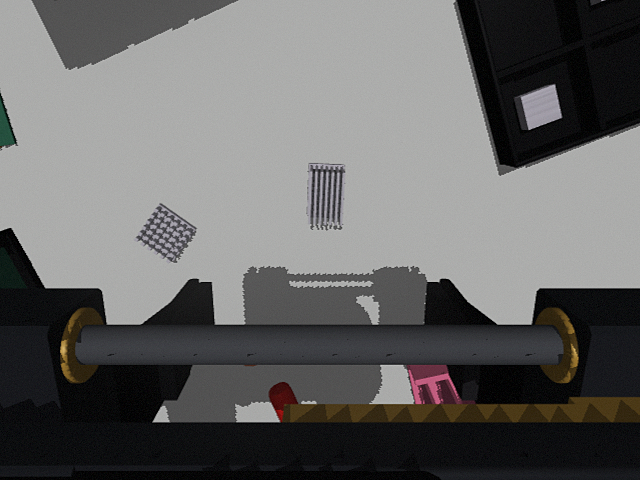

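View pics/t9.png

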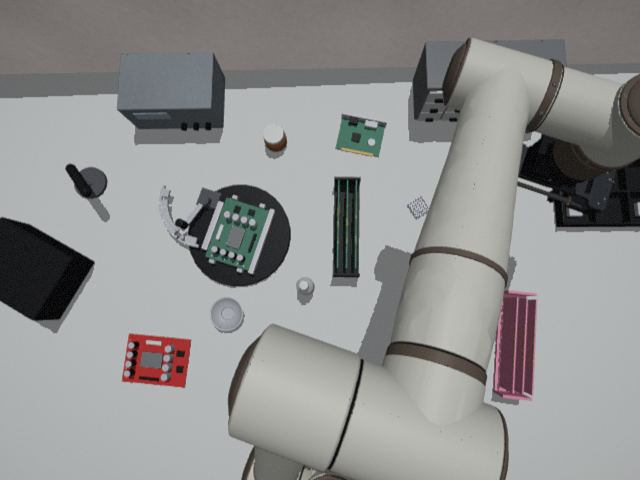

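Run:
```python
from h import *
im=cv2.imread('pics/w9.png'); cv2.imwrite('pics/w9z.png',cv2.resize(im[150:245,270:380],None,fx=6,fy=6,interpolation=2))
c=cam('wrist'); p,R,T=tool(); print(p)
print([pj(0,p+R@[x,y,p[2]-50],c).round(1) for x,y in[(0,0),(25,15),(-25,-15)]])
```

```text
[ 572.31238414 -367.79729945  246.09065316]
[array([319.4, 206.9]), array([337., 178.]), array([302.3, 234.8])]
```

View pics/w9z.png

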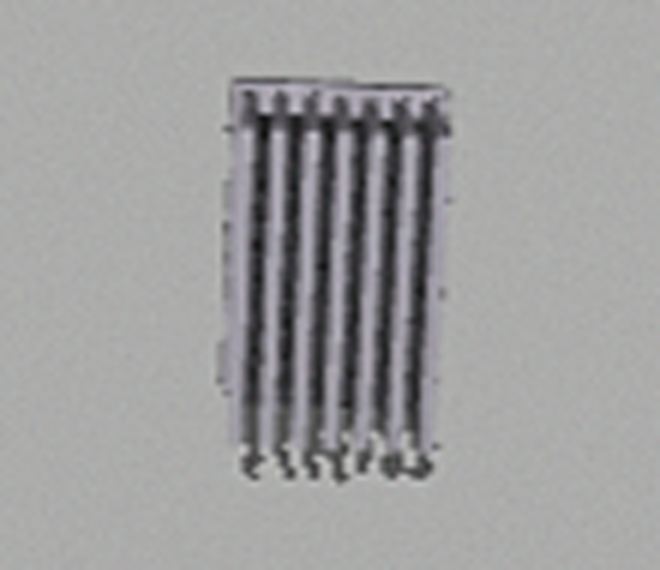

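Emit:
{"name": "apply_moves", "arguments": {"linear": [[0.09,0.06,0],[0.09,0.06,0],[0,0,0.6],[0,0,0.6],[0,0,0.6],[0,0,0.4],[0,0,0.2],[0,0,0],[0,0,0],[0,0,0],[0,0,0]], "spin": [0.22,0,0,0,0,0,0,0,0,0,0]}}

```text
clock: 16.3
position: [579.0, -378.2, 127.5]
ee_rot: [0.981, -0.195, 0.001, 0.0]
contact_force: [0.1, 0.1, 0.9]
grip_width: 0.999
```

Run:
```python
from h import *
p,R,T=tool();print(p,R.round(3)[0],T['dq'].round(3))
im=manip.camera('wrist'); c=cam('wrist')
for x,y in [(23,15),(23,-15),(-23,15),(-23,-15)]:
    u=pj(0,p+R@[x,y,p[2]-50],c); cv2.circle(im,tuple(int(round(v)) for v in u),1,(0,0,255),-1)
cv2.imwrite('pics/w10.png',im)
cv2.imwrite('pics/w10z.png',cv2.resize(im[180:330,240:400],None,fx=4,fy=4,interpolation=2))
```

```text
[ 578.97081995 -378.17430162  127.48435976] [ 0.924 -0.382  0.002] [-0.001  0.    -0.007 -0.003  0.001 -0.001]
```

View pics/w10z.png

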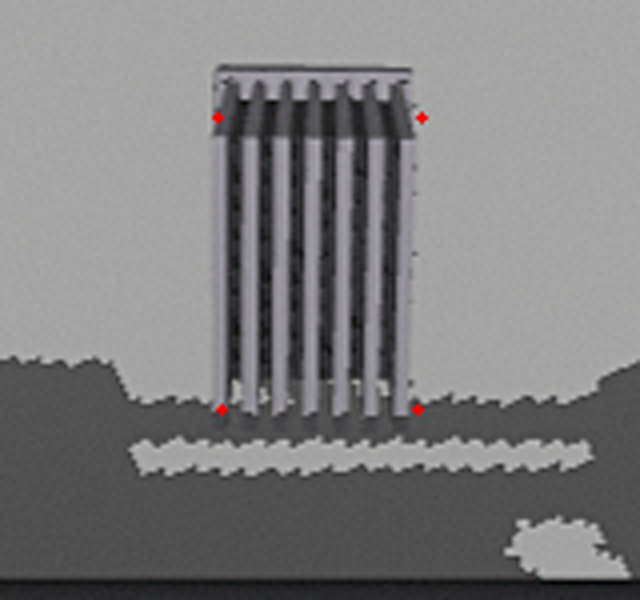

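Emit:
{"name": "apply_moves", "arguments": {"linear": [[-0.04,-0.02,0.2],[0,0,0.5],[0,0,0.5],[0,0,0.4],[0,0,0.2],[0,0,0.11],[0,0,0],[0,0,0],[0,0,0]], "spin": [0.07,0,0,0,0,0,0,0,0]}}

```text
clock: 17.25
position: [577.6, -376.5, 31.8]
ee_rot: [0.98, -0.199, 0.001, 0.0]
contact_force: [-0.2, 0.2, 0.8]
grip_width: 1.0
```

Run:
```python
from h import *
p,R,T=tool();print(p,R.round(3)[0],T['contact_force'].round(2))
im=manip.camera('wrist'); cv2.imwrite('pics/w11.png',im)
im=manip.camera('side'); cv2.imwrite('pics/s11.png',cv2.resize(im[140:260,310:460],None,fx=5,fy=5,interpolation=2))
```

```text
[ 577.57798455 -376.53162935   31.78170941] [ 0.92  -0.391  0.002] [-0.23  0.22  0.77]
```

View pics/w11.png

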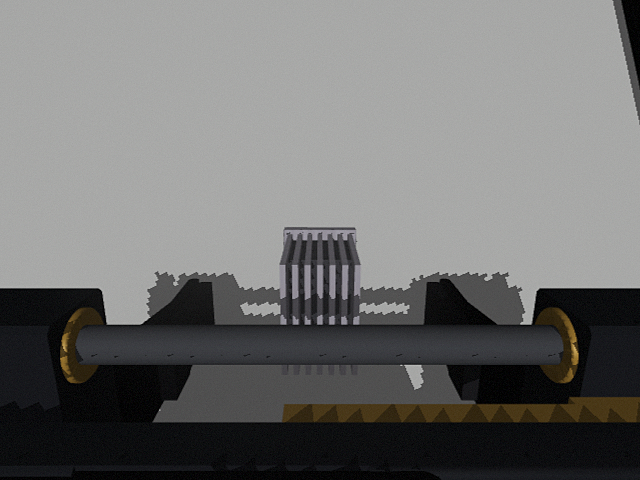

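View pics/s11.png

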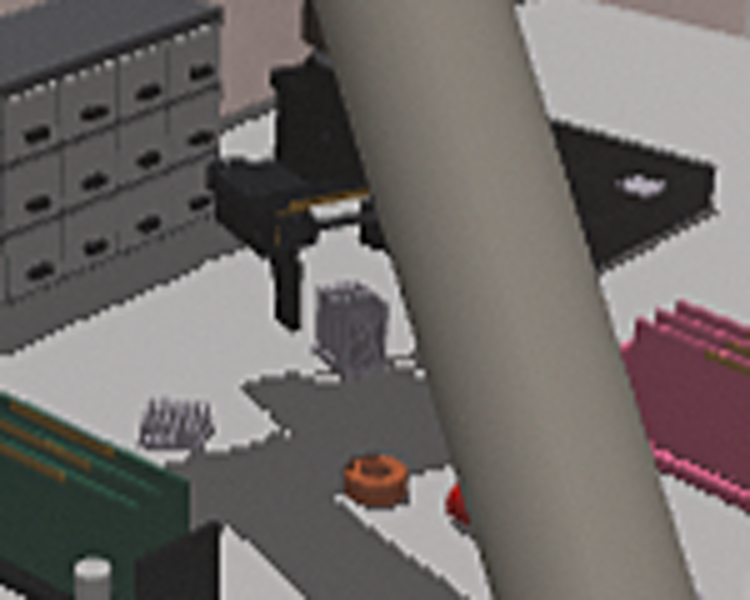

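Emit:
{"name": "apply_moves", "arguments": {"linear": [[0,0,0.08],[0,0,0],[0,0,0],[0,0,0],[0,0,0],[0,0,0],[0,0,0],[0,0,0],[0,0,0],[0,0,0],[0,0,0],[0,0,0]], "spin": [0,0,0,0,0,0,0,0,0,0,0,0], "claw": -1, "grip_force": 25}}

```text
clock: 18.55
position: [576.8, -376.2, 26.5]
ee_rot: [0.98, -0.2, 0.0, 0.0]
contact_force: [-0.4, 0.2, 0.2]
grip_width: 0.348
```

Run:
```python
from h import *
p,R,T=tool();print(p,R.round(3)[0],T['contact_force'].round(2),T['grip_width']*87)
im=manip.camera('wrist'); cv2.imwrite('pics/w12.png',im)
cv2.imwrite('pics/w12z.png',cv2.resize(im[200:400,220:420],None,fx=3,fy=3,interpolation=2))
im=manip.camera('side'); cv2.imwrite('pics/s12.png',cv2.resize(im[140:260,310:460],None,fx=5,fy=5,interpolation=2))
```

```text
[ 576.84985396 -376.20039205   26.46922926] [ 0.92  -0.391  0.   ] [-0.4   0.21  0.17] 30.241655935706913
```

View pics/w12z.png

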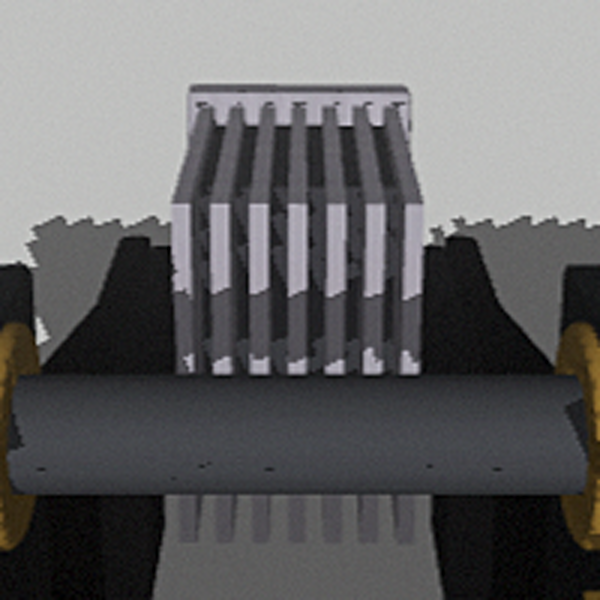

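View pics/s12.png

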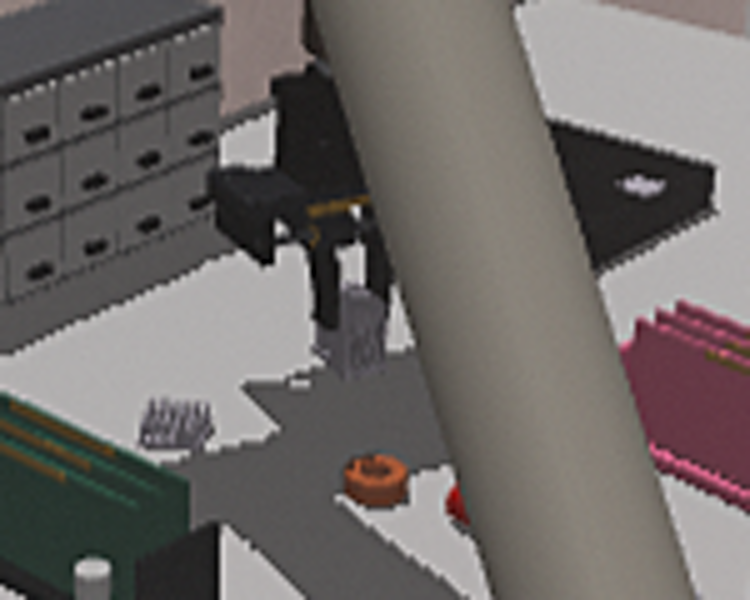

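Run:
```python
from h import *
p,R,T=tool();c=cam('wrist')
for uv,z in [((319,268.3),50),((319,381),50),((319,228.5),0),((319,230.5),6),((278,268),50),((360,268),50)]:
    w=bp(0,uv,z,c); print(uv,z,(R.T@(w-p)).round(1),w.round(1))
```

```text
(319, 268.3) 50 [ 22.4  -0.2 -23.5] [ 597.5 -384.8   50. ]
(319, 381) 50 [-23.7  -0.2 -23.5] [ 555.1 -366.7   50. ]
(319, 228.5) 0 [24.2 -0.2 26.5] [ 599.2 -385.5    0. ]
(319, 230.5) 6 [24.8 -0.2 20.5] [ 599.8 -385.7    6. ]
(278, 268) 50 [ 22.5 -14.9 -23.5] [ 603.3 -371.3   50. ]
(360, 268) 50 [ 22.5  14.4 -23.5] [ 591.9 -398.3   50. ]
```

Emit:
{"name": "apply_moves", "arguments": {"linear": [[0,0,-0.1],[0,0,-0.3],[0,0,-0.5],[0,0,-0.7],[0,0,-0.7],[0,0,-0.5],[0,0,-0.3],[0,0,0],[0,0,0],[0,0,0]], "spin": [0,0,0,0,0,0,0,0,0,0]}}

```text
clock: 19.65
position: [576.0, -375.7, 180.1]
ee_rot: [0.98, -0.2, -0.001, -0.0]
contact_force: [-0.3, 0.1, -1.1]
grip_width: 0.337
```

Run:
```python
from h import *
p,R,T=tool();print(p,R.round(3)[0],T['contact_force'].round(2),T['grip_width']*87)
im=manip.camera('wrist'); cv2.imwrite('pics/w13.png',im)
cv2.imwrite('pics/w13z.png',cv2.resize(im[200:400,220:420],None,fx=3,fy=3,interpolation=2))
```

```text
[ 576.03783797 -375.71296127  180.05344074] [ 0.92  -0.391 -0.002] [-0.32  0.09 -1.1 ] 29.337115935419607
```

View pics/w13z.png

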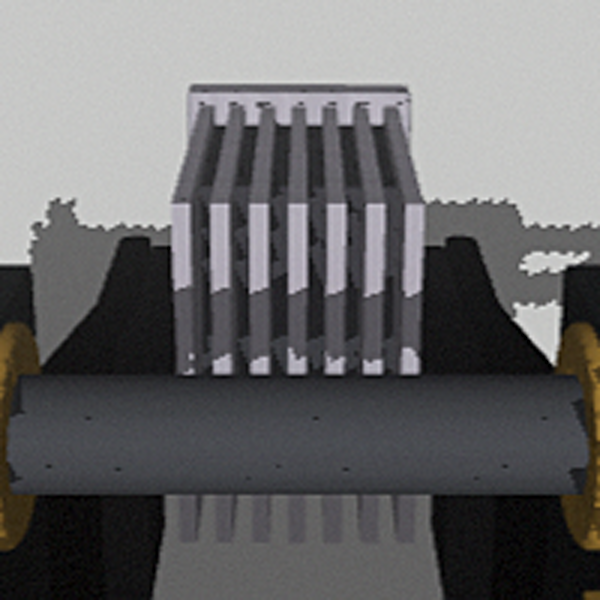

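Emit:
{"name": "apply_moves", "arguments": {"linear": [[0,0,0],[0,0,0],[-0.1,-0.17,0],[-0.2,-0.34,0],[-0.35,-0.6,0],[-0.4,-0.68,0],[-0.4,-0.68,0],[-0.4,-0.68,0],[-0.4,-0.68,0],[-0.4,-0.68,0],[-0.4,-0.68,0],[-0.4,-0.68,0]], "spin": [-0.3,-0.28,0,0,0,0,0,0,0,0,0,0]}}

```text
clock: 20.9
position: [504.3, -41.5, 181.0]
ee_rot: [0.987, -0.16, -0.0, 0.0]
contact_force: [-0.1, -0.0, -1.2]
grip_width: 0.339
```

Emit:
{"name": "apply_moves", "arguments": {"linear": [[-0.4,-0.68,0],[-0.4,-0.68,0],[-0.4,-0.68,0],[-0.4,-0.68,0],[-0.4,-0.68,0],[-0.4,-0.68,0],[-0.25,-0.45,0],[-0.15,-0.25,0],[0,0,0],[0,0,0],[0,0,0],[0,0,0]], "spin": [0,0,0,0,0,0,0,0,0,0,0,0]}}

```text
clock: 22.1
position: [448.3, 226.6, 181.4]
ee_rot: [0.987, -0.161, -0.0, 0.0]
contact_force: [-0.1, -0.7, 0.1]
grip_width: 0.346
```

Run:
```python
from h import *
p,R,T=tool();print(p,R.round(3)[0],T['contact_force'].round(2),T['grip_width']*87,T['dq'].round(3))
im=manip.camera('wrist'); cv2.imwrite('pics/w14.png',im)
```

```text
[448.2649243  226.61030426 181.42475517] [ 0.948 -0.317 -0.   ] [-0.09 -0.73  0.09] 30.090107109788455 [ 0.003  0.     0.003  0.001 -0.001  0.001]
```

View pics/w14.png

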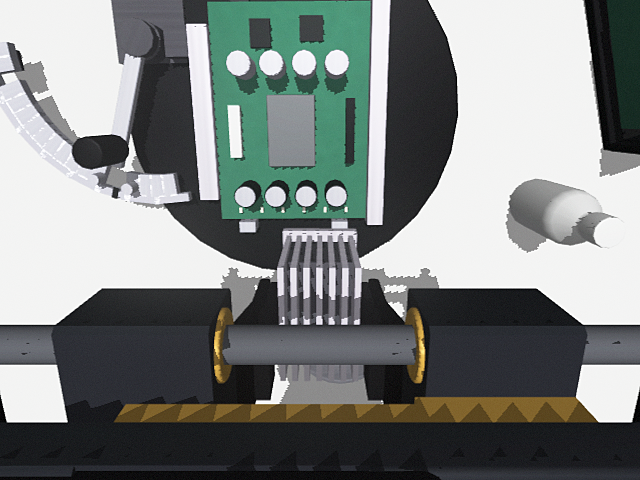

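Run:
```python
from h import *
im=cv2.imread('pics/w14.png')
cv2.imwrite('pics/w14z.png',cv2.resize(im[80:185,225:365],None,fx=5.6,fy=5.6,interpolation=2))
p,R,T=tool();c=cam('wrist')
cv2.imwrite('pics/w14b.png',cv2.resize(im[0:240,190:410],None,fx=2.5,fy=2.5,interpolation=2))
```

```text
(no output)
```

View pics/w14z.png

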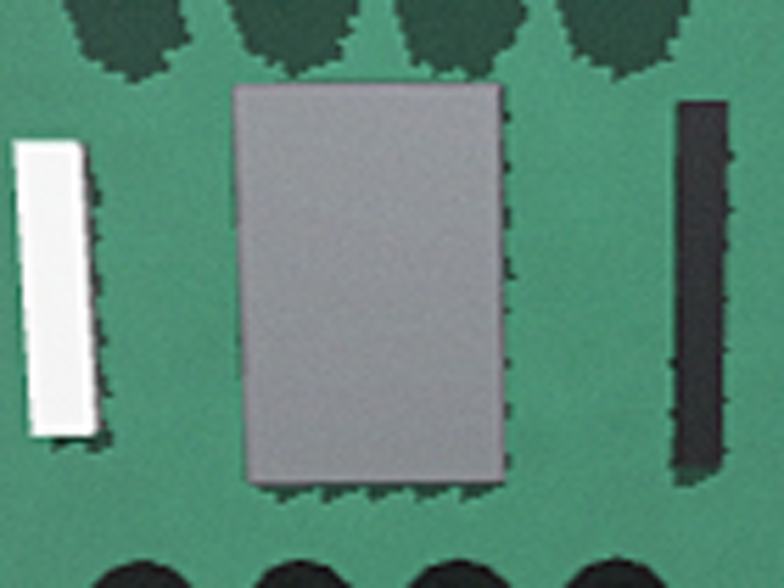

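View pics/w14b.png

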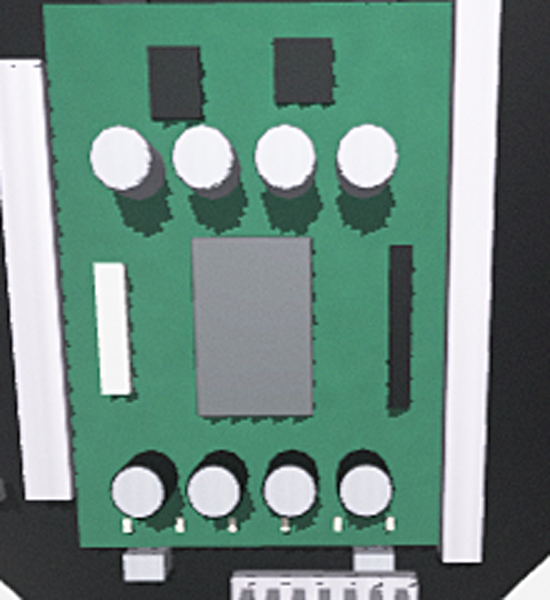

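Run:
```python
from h import *
p,R,T=tool();c=cam('wrist')
f=lambda x,y:(225+x/5.6,80+y/5.6)
M=np.array([bp(0,f(*q),34,c) for q in [(234,85),(500,85),(505,483),(247,483)]]); print(M.mean(0).round(1))
L=(M-p)@R; print(L.round(1),L.mean(0).round(2))
for a,b in[(3,0),(2,1),(0,1),(3,2)]:
    d=L[b]-L[a];print(np.linalg.norm(d).round(1),np.degrees(np.arctan2(d[1],d[0])).round(1))
```

```text
[516.1 225.1  34. ]
[[ 89.5 -36.7 147.5]
 [ 89.5  -3.5 147.5]
 [ 40.1  -3.  147.5]
 [ 40.2 -36.7 147.5]] [ 64.8  -19.98 147.46]
49.3 -0.1
49.3 -0.5
33.2 90.0
33.6 90.0
```

Emit:
{"name": "apply_moves", "arguments": {"linear": [[0.25,-0.08,0],[0.35,-0.1,0],[0.35,-0.1,0],[0.25,-0.08,0],[0.11,-0.04,0],[0,0,0],[0,0,0],[0,0,0],[0,0,0],[0,0,0]], "spin": [0,0,0,0,0,0,0,0,0,0]}}

```text
clock: 23.15
position: [516.3, 226.1, 181.7]
ee_rot: [0.987, -0.159, 0.0, -0.0]
contact_force: [0.2, 0.7, -0.9]
grip_width: 0.338
```

Run:
```python
from h import *
p,R,T=tool();print(p,R.round(3)[0],T['contact_force'].round(2),T['grip_width']*87,T['dq'].round(3))
t=np.array([516.1,225.1,68.5]); print(R.T@(t-p)+[.6,0,0])
```

```text
[516.26502792 226.13183776 181.71075632] [ 0.949 -0.315  0.   ] [ 0.21  0.68 -0.9 ] 29.36665027784572 [-0.003  0.001  0.004 -0.001  0.001 -0.002]
[  0.75399795   1.06484207 113.21046624]
```

Emit:
{"name": "apply_moves", "arguments": {"linear": [[0.015,0.02,0.2],[0,0,0.4],[0,0,0.4],[0,0,0.4],[0,0,0.2],[0,0,0.1],[0,0,0],[0,0,0],[0,0,0],[0,0,0]], "spin": [0,0,0,0,0,0,0,0,0,0]}}

```text
clock: 24.15
position: [517.4, 225.1, 97.2]
ee_rot: [0.987, -0.16, 0.001, -0.001]
contact_force: [-0.0, -0.3, -0.8]
grip_width: 0.337
```

Run:
```python
from h import *
p,R,T=tool();print(p,R.round(3)[0],T['contact_force'].round(2),T['grip_width']*87,T['dq'].round(3))
t=np.array([516.1,225.1,68.5]); print(R.T@(t-p)+[.6,0,0])
im=manip.camera('wrist'); cv2.imwrite('pics/w15.png',im)
im=manip.camera('side'); cv2.imwrite('pics/s15.png',cv2.resize(im[220:340,160:320],None,fx=5,fy=5,interpolation=2))
im=manip.camera('top'); cv2.imwrite('pics/t15.png',cv2.resize(im[150:300,130:330],None,fx=4,fy=4,interpolation=2))
```

```text
[517.37501393 225.09419561  97.22635998] [ 0.949 -0.315  0.001] [-0.02 -0.27 -0.78] 29.301021973207853 [ 0.001  0.002 -0.004 -0.002  0.    -0.001]
[-0.63746989  0.43488811 28.72471049]
```

View pics/w15.png

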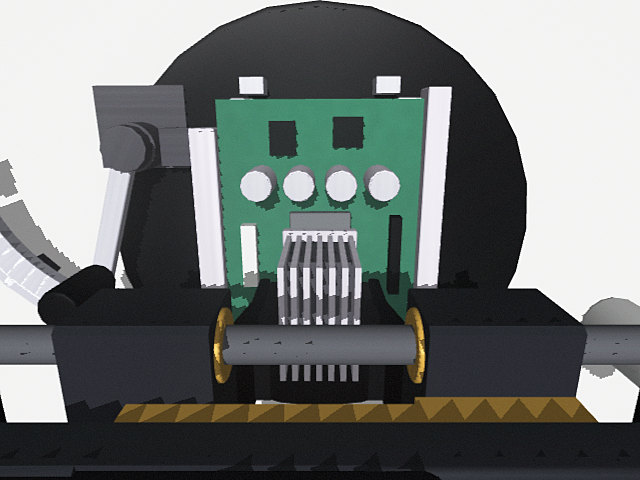

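View pics/s15.png

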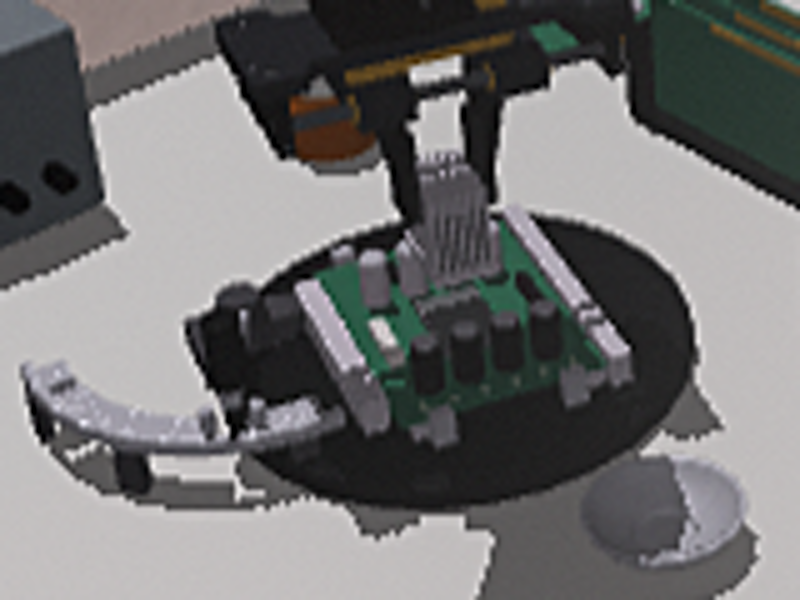

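View pics/t15.png

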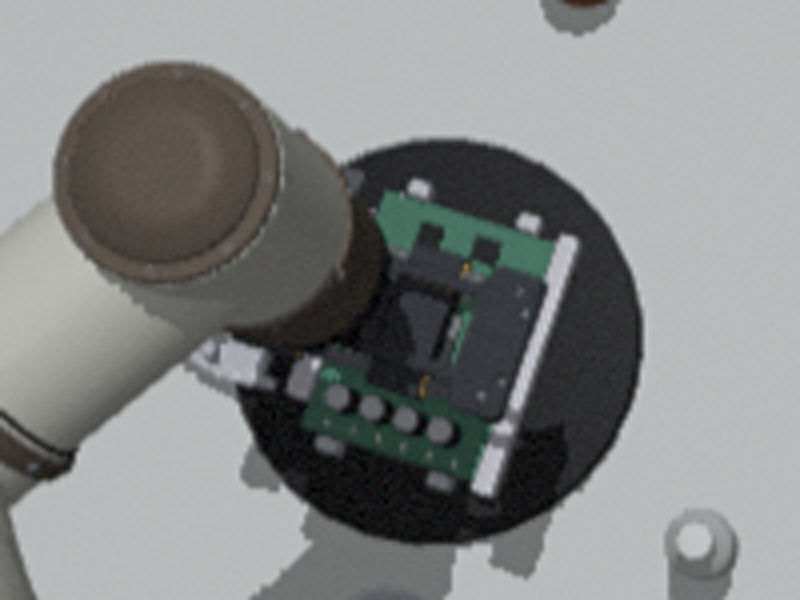

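Emit:
{"name": "apply_moves", "arguments": {"linear": [[-0.012,0.008,0.12],[0,0,0.14],[0,0,0.12],[0,0,0.1],[0,0,0.06],[0,0,0],[0,0,0],[0,0,0],[0,0,0],[0,0,0]], "spin": [0,0,0,0,0,0,0,0,0,0]}}

```text
clock: 25.3
position: [516.4, 224.7, 69.7]
ee_rot: [0.987, -0.16, 0.0, -0.0]
contact_force: [0.0, -0.3, -1.0]
grip_width: 0.338
```

Run:
```python
from h import *
p,R,T=tool();print(p,R.round(3),T['contact_force'].round(2),T['grip_width']*87,T['dq'].round(3))
t=np.array([516.1,225.1,68.5]); print(R.T@(t-p)+[.6,0,0])
im=manip.camera('wrist'); cv2.imwrite('pics/w16.png',im);cv2.imwrite('pics/w16z.png',cv2.resize(im[190:400,220:420],None,fx=2.85,fy=2.85,interpolation=2))
im=manip.camera('side'); cv2.imwrite('pics/s16.png',cv2.resize(im[220:340,160:320],None,fx=5,fy=5,interpolation=2))
```

```text
[516.42276167 224.6880444   69.70605527] [[ 0.949 -0.315  0.   ]
 [-0.315 -0.949  0.   ]
 [ 0.    -0.    -1.   ]] [ 0.03 -0.28 -1.  ] 29.446674439083754 [ 0.001  0.001 -0.001 -0.    -0.    -0.   ]
[ 0.16347466 -0.28866549  1.20605543]
```

View pics/w16z.png

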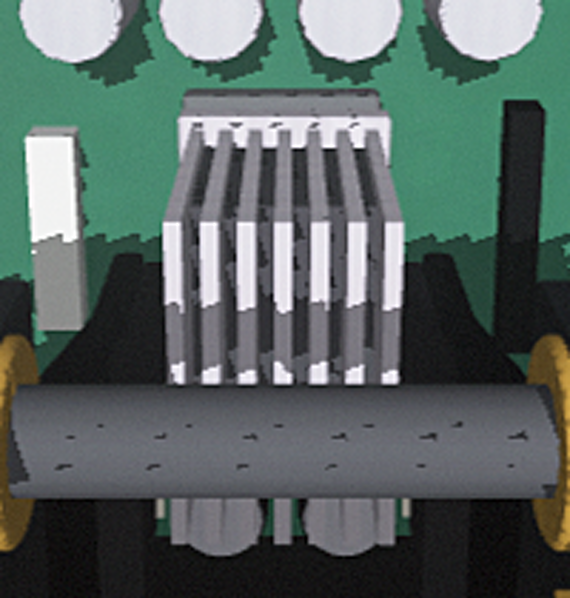

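View pics/s16.png

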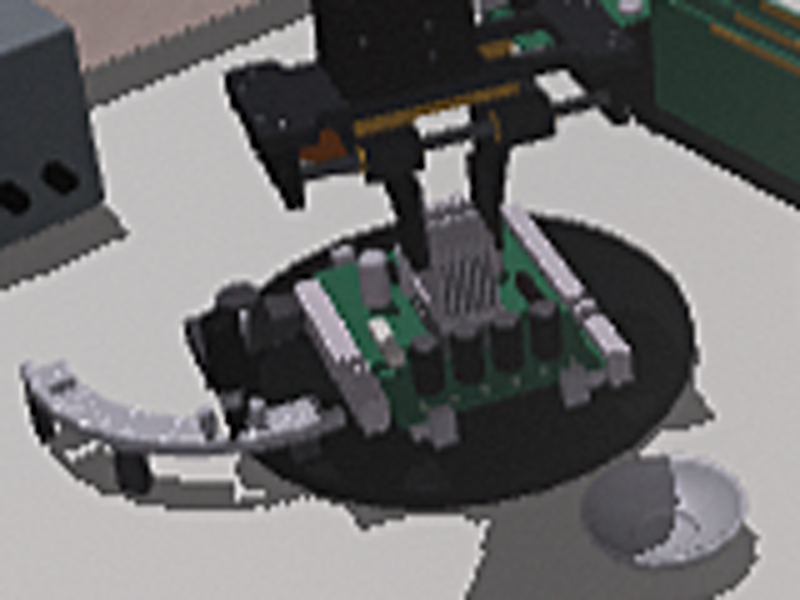

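Run:
```python
from h import *
p,R,T=tool();c=cam('wrist')
f=lambda x,y:(220+x/2.85,190+y/2.85)
for q,z in [((184,92),34),((381,92),34),((179,116),49.2),((391,116),49.2)]: print(((bp(0,f(*q),z,c)-p)@R).round(1))
print(manip.finish_job())
```

```text
[ 25.  -17.   35.6]
[25.  16.8 35.6]
[ 24.8 -16.6  20.4]
[24.7 17.2 20.4]
the job is handed in; nothing more can be done
None
```

I swung the clamp lever into the marked notch and let it go. Then I picked up the finned heat sink, carried it over the rack with its underside about 153 mm up, and handed the job in still holding it over the power module. `finish_job` gives no verdict, so what follows rests on my own measurements.

- **Lever:** after release, the wrist camera put it about 1° (0.02 rad) short of the notch tick, well inside the 0.10 rad limit. The force reading was then near zero.
- **Heat sink position:** the last wrist picture showed its base and the module lined up within about 0.5 mm. Its long side was along the module's long side to within about 0.5°, and the tool was vertical.
- **Height and hold:** the underside was about 9 mm above the module, slightly above the 8 mm aim and within 3–15 mm. The arm was still, the opening was 29–30 mm at a commanded 25 N, and the outside force was about 1 N.
- **Contacts and clock:** I saw no sign of contact with the board or rack in the pictures or force readings. I did not re-measure the bystanders individually. The clock read about 25 s of the 64 s allowed.

Some checks disagreed:
- The top camera put the heat sink about 5 mm and the module about 2 mm from the wrist camera's values. Its notch direction was also about 5° off. I used the wrist values, which repeated to within about 0.5 mm once the arm had settled.
- The fingertips looked about 15 mm shorter in the side view than their stated length, so I allowed clearance for both.

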